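# Change the lot on the photo stage

## Robot

A 6-joint arm with a two-finger parallel gripper is mounted at the origin on the work surface. World frame = base frame: x ahead of the robot, y to its left, z up, the work surface at z = 0. Lengths are in m, angles in rad, forces in N, time in s.
With the tool pointing down it reaches from about 0.3 to 0.875 m from the base axis. Payload 6.4 kg.
Tool frame: the origin (TCP) lies at the very end of the fingers, on their centre line; the grasp point (between the pads) lies ctrl.grip_point_offset behind it (ctrl.grip_point_offset is the distance from the TCP to the grasp point, in m); z points along the fingers, x is the direction in which the jaws open and shut, and the axes are right-handed (so a half turn about z gives the same grasp; the last joint's range is limited). The gripper opens to 85 mm and grips with 20 to 120 N. Pads are 22 mm wide; open, the fingers measure 114 mm over their backs; the gripper's body (76 mm by 85 mm) begins 54 mm behind the grasp point. The pads swing forward as they close: fully open they stand 13 mm farther back than shut.
Start: joints at [-1.528, 0.181, 1.607, -0, 1.354, -0.206], TCP at [0.142, -0.557, 0.231] pointing down, gripper open.
Joint ranges: [-2.99, 2.99], [-0.89, 2.07], [0.3, 2.58], [-1.14, 4.28], [0, 2.63], [-3.12, 3.12]. Speed limits (rad/s): [2.57, 2.57, 3.01, 3.14, 3.14, 3.14].

## Interface

Orientations are given as a unit quaternion [w, x, y, z].
In Python, from bench import get_obs, viewer, workorder, ctrl gives the robot as it stands. The module is installed in compiled form; this text tells all that it offers.
- The arm moves only by the tool move_arm, never from a script. Its argument "increments" is a list of rows, each an object of numbers: "tx", "ty", "tz": the shift along the tool's x, y, z in m; "turn": the turn about the tool's z in degrees. A call has 1 to 20 rows; each row is the pose to reach, as a shift and turn from the pose commanded when the call began, along the tool's axes at that moment; what a row does not reach only later rows make up. A row lasts 1/12 s, in which the tool goes at most 41.7 mm and 7.16 degrees, less where a joint would pass 70% of its speed; a pose out of reach is approached as far as the arm can. A call with a gripper value outside its range is refused whole. "gripper" is the opening, from 0 (shut) to 1 (fully open), set as the call begins (left out, the last holds). The fingers move at their own pace and stop on an object; the grip force is fixed at half the most. Time passes only in rows, so rows that repeat a pose let the fingers close. It gives the time, the measured TCP pose, the force and the opening at its end, in the units of the state.
- get_obs(): the state, without advancing time (a new reading comes with each control period).
- viewer.camera(name): name is "side" or "top"; returns (picture, depth): 384x512x3 uint8, red, green, blue; 384x512 float32, m along the optical axis (not along the pixel's ray), 0 where there is no reading.
- viewer.get_calibration(name): a dict with "intrinsics" (3x3 intrinsics, pixels), "origin" and "attitude" of the camera in the world. Camera axes: x right, y up, looking along -z (the intrinsics and any distortion apply to the point x, -y, -z); pixel columns grow to the right and rows downward; lengths in m; the calibration is good to about 2 mm. A picture is of the moment at which its call begins. get_calibration takes no time and is no camera call.
- workorder.hand_in(): hands the job in, once; it reports no verdict.
The state is a dict: "time_s": time; "q": joint angles; "dq": joint speeds; "joint_efforts": joint torques, N m; "eef_pos": TCP position; "eef_rot": TCP orientation; "wrist_force": force on the tool from outside, world axes, zero at the start; "torque": the same for the moment, N m; "opening": opening from 0.0 (shut) to 1.0 (fully open).
Only numpy, scipy, OpenCV 4.12 (cv2) and the standard library are available. Lean on these libraries where they do the work, as an engineer would, in place of code of your own. Each camera call takes 0.05 s, during which the arm holds its last target.

## Task

Change the lot on the photo stage: draw the tray out from under the light bridge, lay each stone already photographed flat in the free part of the stock case, and lay every waiting stone from the bench flat in the tray, one to a well. Then slide the loaded tray back under the bridge until it is fully home against its stop, which you must feel for and not ram, and after that press the shutter button right down and let go. Leave the ring box, jar, mug and loupe where they are.

Things in the scene. Friction and masses are not known exactly. Their poses are not given: they have to be found in the camera images.
- stage: photo stage, a fixed grey board 520 x 250 x 10 mm; origin at the centre of its underside on the bench, x along the slide (away from the robot, into the bridge). Two guide rails along x, 12 mm high, 157 mm apart inside, from x = -200 to +230 mm. Under the bridge a stop lies across the slide, its face anywhere from x = +170 to +210 mm: set afresh each time, not told, to be felt.
- bridge (a point): middle of the lower near edge of the white light bridge, at stage x = +25 mm, 60 mm above the bench. The bridge covers stage x = +25 to +255 mm at full width; its top is 76 mm above the bench, and a camera 60 mm in diameter stands on it, up to 165 mm above the bench.
- tray: loose black tray 190 (x) x 150 (y) x 13 mm, 0.7 kg (loaded it drags with up to about 15 N), on the stage board between the rails (3.5 mm play each side), under the bridge at the start; origin at the centre of its underside, axes as the stage's. Floor 5 mm; four wells 84 (x) x 50 (y) mm, 8 mm deep, centres at x = +-46, y = +-40 mm; rims at 13 mm. All wells are clear of the bridge with the tray's centre at stage x = -105 mm.
- knob (a point): middle of the tray's steel pull knob, an upright round post 24 mm in diameter (28 mm cap) at tray x = -160 mm; its top is 67 mm above the tray's underside (77 mm above the bench); the point lies 42 mm above the tray's underside, on the post's axis.
- plunger (a joint): weak spring plunger (under 1 N, 6 mm travel) in the middle of the stop's face: 0 when out, growing (m) as the tray presses it in, 0.006 with the tray hard against the rigid stop block (50 mm wide); the tray's own friction keeps it pressed. A rod outside the right-hand rail joins it to a small white home flag near the knob, which moves with it.
- case: fixed open wooden stock case 140 (x) x 200 (y) x 16 mm, walls and floor 5 mm thick; origin at the centre of its underside. Three stones are stored (fixed) at its +y end, covering y > +28 mm up to 31 mm high; the rest is free.
- case_space (a point): centre of the free part of the stock case, on its inner floor (5 mm above the bench); free for 130 mm in x and about 110 mm in y (the case's axes).
- shutter (a joint): travel of the shutter button (m): 0 up, 0.006 fully down; springs back; about 4 N to press fully.
- shutter_top (a point): top centre of the round shutter button, 32 mm in diameter, on its small black housing; pressed straight down.
- shot1_mid (a point): soapstone seal blank, a square bar 28 x 28 mm and 68 mm long, lying flat; the point is its centre, 14 mm above what it lies on; x runs along its length. Photographed already: at the start it lies in a well of the tray, under the bridge; may be absent (one or two are there).
- shot2_mid (a point): soapstone seal blank, a square bar 28 x 28 mm and 66 mm long, lying flat; the point is its centre, 14 mm above what it lies on; x runs along its length. Photographed already: at the start it lies in a well of the tray, under the bridge; may be absent (one or two are there).
- stone1_mid (a point): soapstone seal blank, a square bar 28 x 28 mm and 70 mm long, lying flat; the point is its centre, 14 mm above what it lies on; x runs along its length. A waiting stone, on the bench to the robot's right at the start; may be absent.
- stone2_mid (a point): soapstone seal blank, a square bar 28 x 28 mm and 66 mm long, lying flat; the point is its centre, 14 mm above what it lies on; x runs along its length. A waiting stone, on the bench to the robot's right at the start; may be absent.
- stone3_mid (a point): soapstone seal blank, a square bar 28 x 28 mm and 62 mm long, lying flat; the point is its centre, 14 mm above what it lies on; x runs along its length. A waiting stone, on the bench to the robot's right at the start; may be absent.
- stone4_mid (a point): soapstone seal blank, a square bar 28 x 28 mm and 68 mm long, lying flat; the point is its centre, 14 mm above what it lies on; x runs along its length. A waiting stone, on the bench to the robot's right at the start; may be absent.
- ringbox: black ring box 56 x 51 x 41 mm standing among the waiting stones; origin under its centre; to be left alone.
- jar: amber jar, 58 mm in diameter, 70 mm high; origin under its centre; to be left alone.
- mug: white mug, 76 mm in diameter, 90 mm high; origin under its centre; to be left alone.
- loupe: steel folding loupe about 78 mm long, 18 mm high; origin under its lens; to be left alone.
There are look-alikes about, which are no part of the job. What is shaped like the part that bears stone1_mid but green or turquoise is not meant.

How it is judged:
On the way, in this order (a step that is already met when the one before it is completed fails the run):
1. every photographed stone lies in the stock case and every waiting stone lies flat in a well of the tray (x of shot1_mid in the frame of case between -0.065 and 0.065 m and y of shot1_mid in the frame of case between -0.095 and 0.095 m and z of shot1_mid in the frame of case between 0.012 and 0.026 m and x of shot2_mid in the frame of case between -0.065 and 0.065 m and y of shot2_mid in the frame of case between -0.095 and 0.095 m and z of shot2_mid in the frame of case between 0.012 and 0.026 m and x of stone1_mid in the frame of tray between -0.09 and 0.09 m and y of stone1_mid in the frame of tray between -0.072 and 0.072 m and z of stone1_mid in the frame of tray between 0.012 and 0.0235 m and x of stone2_mid in the frame of tray between -0.09 and 0.09 m and y of stone2_mid in the frame of tray between -0.072 and 0.072 m and z of stone2_mid in the frame of tray between 0.012 and 0.0235 m and x of stone3_mid in the frame of tray between -0.09 and 0.09 m and y of stone3_mid in the frame of tray between -0.072 and 0.072 m and z of stone3_mid in the frame of tray between 0.012 and 0.0235 m and x of stone4_mid in the frame of tray between -0.09 and 0.09 m and y of stone4_mid in the frame of tray between -0.072 and 0.072 m and z of stone4_mid in the frame of tray between 0.012 and 0.0235 m), for 0.2 s.
2. the loaded tray is fully home against the stop under the bridge (value of joint plunger above 0.0042 m and x of stone1_mid in the frame of tray between -0.09 and 0.09 m and y of stone1_mid in the frame of tray between -0.072 and 0.072 m and z of stone1_mid in the frame of tray between 0.012 and 0.0235 m and x of stone2_mid in the frame of tray between -0.09 and 0.09 m and y of stone2_mid in the frame of tray between -0.072 and 0.072 m and z of stone2_mid in the frame of tray between 0.012 and 0.0235 m and x of stone3_mid in the frame of tray between -0.09 and 0.09 m and y of stone3_mid in the frame of tray between -0.072 and 0.072 m and z of stone3_mid in the frame of tray between 0.012 and 0.0235 m and x of stone4_mid in the frame of tray between -0.09 and 0.09 m and y of stone4_mid in the frame of tray between -0.072 and 0.072 m and z of stone4_mid in the frame of tray between 0.012 and 0.0235 m), for 0.2 s.
3. the shutter button is pressed right down with the tray home (value of joint plunger above 0.0042 m and value of joint shutter above 0.0045 m), for 0.05 s.
At the end, for the whole second after the job is handed in: Tray home (plunger pressed in over 4.2 of its 6 mm) and level; every waiting stone present lies flat in a tray well (centre under 23.5 mm above the tray's underside); each photographed stone lies flat on the stock case's floor; the shutter has been pressed and is up again (all of step 2 and x of shot1_mid in the frame of case between -0.065 and 0.065 m and y of shot1_mid in the frame of case between -0.095 and 0.095 m and z of shot1_mid in the frame of case between 0.012 and 0.026 m and x of shot2_mid in the frame of case between -0.065 and 0.065 m and y of shot2_mid in the frame of case between -0.095 and 0.095 m and z of shot2_mid in the frame of case between 0.012 and 0.026 m and value of joint shutter below 0.002 m and angle between tray's own z axis and vertical below 0.05 rad); the robot touches nothing.
It fails at once if the ringbox is shoved more than 5 cm or knocked over (distance of ringbox from where it was at the start of the episode above 0.05 m or angle between ringbox's own z axis and vertical above 0.6 rad).
It fails at once if the jar is shoved more than 5 cm or knocked over (distance of jar from where it was at the start of the episode above 0.05 m or angle between jar's own z axis and vertical above 0.6 rad).
It fails at once if the mug is shoved more than 5 cm or knocked over (distance of mug from where it was at the start of the episode above 0.05 m or angle between mug's own z axis and vertical above 0.6 rad).
It fails at once if the loupe is shoved more than 5 cm or knocked over (distance of loupe from where it was at the start of the episode above 0.05 m or angle between loupe's own z axis and vertical above 0.6 rad).
It fails at once if the tray is rammed into the stop (over 60 N) (contact force between tray and stop above 60 N).
Of shot1, shot2 only 1 to 2 are there at a start; the rules pass over those that are not, and their reading is None.
Of stone1, stone2, stone3, stone4 only 3 to 4 are there at a start; the rules pass over those that are not, and their reading is None.
At some moment in a run one of stone1, stone2, stone3, stone4 may be knocked a few centimetres aside while the robot is not near it.
Once in a run the grip may slacken for a moment while it holds something.
It also fails if it takes over 210 s, if anything falls off the work surface, if the arm or the gripper's body presses on something with over 40 N, if the wrist force passes 120 N, or if a joint passes its speed limit or range.

## Working session

There is one attempt and no reset: what is moved stays moved. The work goes in short steps, Python scripts to look and compute and a tool call to move; the robot and the scene stay as the last step left them, time stands still between calls to the robot, and variables do not carry over. Pictures are saved under pics/ and viewed, and the job is handed in when it is done.

Besides the shell and the picture viewer there is one more tool, called after ">>>" by a JSON object that holds its "fn" and its "kwargs". move_arm: Moves the arm, as the interface text tells. Its arguments: {"type":"object","properties":{"increments":{"type":"array"},"gripper":{"type":"number"}},"required":["increments"]}

```bash
mkdir -p pics; cat > h.py <<'E'
import numpy as np, cv2
from bench import get_obs, viewer, workorder, ctrl
def cal(n):
    c=viewer.get_calibration(n); return np.array(c['intrinsics']),np.array(c['origin']),np.array(c['attitude'])
E
python3 - <<'E'
from h import *
print(get_obs()); print(ctrl.grip_point_offset)
for n in('side','top'):
    print(n,viewer.get_calibration(n))
    p,d=viewer.camera(n); cv2.imwrite(f'pics/{n}0.png',p[:,:,::-1]); np.save(f'pics/{n}0d.npy',d)
E
```

```text
{'time_s': 0.0, 'q': array([-1.52830719e+00,  1.81544108e-01,  1.60802268e+00,  1.58589923e-05,
        1.35378854e+00, -2.06280318e-01]), 'dq': array([ 2.78330751e-05,  7.15113960e-04, -2.80284908e-04, -7.99137568e-07,
       -5.91453412e-04, -5.64197767e-04]), 'joint_efforts': array([-5.09381891e-05, -4.44877553e+01, -3.51339626e+01, -3.99041346e-04,
        8.85523448e-03,  3.17187897e-06]), 'eef_pos': array([ 0.14158031, -0.55672377,  0.23037533]), 'eef_rot': array([-6.77101769e-04,  7.89369112e-01, -6.13918258e-01, -5.64228716e-04]), 'wrist_force': array([ 0.36745185, -0.08538719, -0.24514718]), 'torque': array([ 0.0179014 , -0.03773594, -0.02096874]), 'opening': 0.9981059334711804}
0.0187
side {'intrinsics': array([[464.62783774,   0.        , 259.92291734],
       [  0.        , 464.62783774, 192.75647565],
       [  0.        ,   0.        ,   1.        ]]), 'origin': array([ 0.08897802, -1.13593327,  1.06842992]), 'attitude': array([ 0.88860341,  0.4078147 , -0.08072382, -0.19379063])}
top {'intrinsics': array([[449.62164442,   0.        , 258.59860764],
       [  0.        , 449.62164442, 190.35025488],
       [  0.        ,   0.        ,   1.        ]]), 'origin': array([ 0.29073702, -0.06346695,  1.78357144]), 'attitude': array([-0.69763197, -0.05013977,  0.05179105,  0.71282069])}
```

View pics/side0.png

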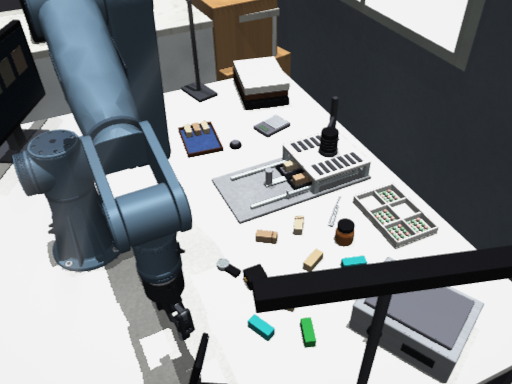

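View pics/top0.png

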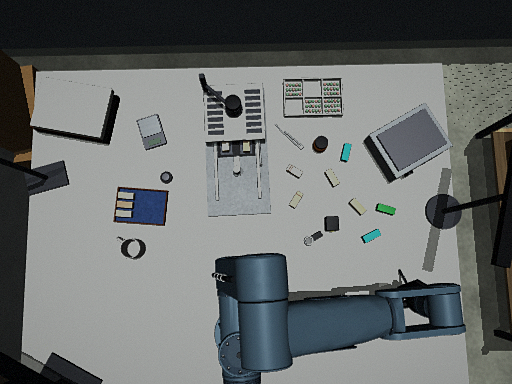

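```bash
cat >> h.py <<'E'
from scipy.spatial.transform import Rotation as R
def rot(n):
    K,o,q=cal(n); return K,o,R.from_quat([q[1],q[2],q[3],q[0]]).as_matrix()
def pix2plane(n,uv,z):
    K,o,M=rot(n); uv=np.atleast_2d(np.array(uv,float))
    r=np.c_[(uv[:,0]-K[0,2])/K[0,0],-(uv[:,1]-K[1,2])/K[1,1],-np.ones(len(uv))]@M.T
    return o+r*((z-o[2])/r[:,2])[:,None]
def proj(n,P):
    K,o,M=rot(n); c=(np.atleast_2d(P)-o)@M
    return np.c_[K[0,0]*c[:,0]/-c[:,2]+K[0,2],K[1,1]*-c[:,1]/-c[:,2]+K[1,2]]
def cloud(n,d):
    K,o,M=rot(n); v,u=np.indices(d.shape)
    r=np.stack([(u-K[0,2])/K[0,0],-(v-K[1,2])/K[1,1],-np.ones(d.shape)],-1)*d[...,None]
    return r@M.T+o
E
python3 - <<'E'
import cv2
t=cv2.imread('pics/top0.png'); s=cv2.imread('pics/side0.png')
cv2.imwrite('pics/t0a.png',cv2.resize(t[60:260,190:410],None,fx=3.6,fy=3,interpolation=cv2.INTER_CUBIC)[:600,:800])
cv2.imwrite('pics/t0b.png',cv2.resize(t[60:260,90:290],None,fx=3,fy=3,interpolation=cv2.INTER_CUBIC))
cv2.imwrite('pics/s0a.png',cv2.resize(s[110:350,170:370],None,fx=2.5,fy=2.5,interpolation=cv2.INTER_CUBIC))
E
```

```text
(no output)
```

View pics/t0a.png

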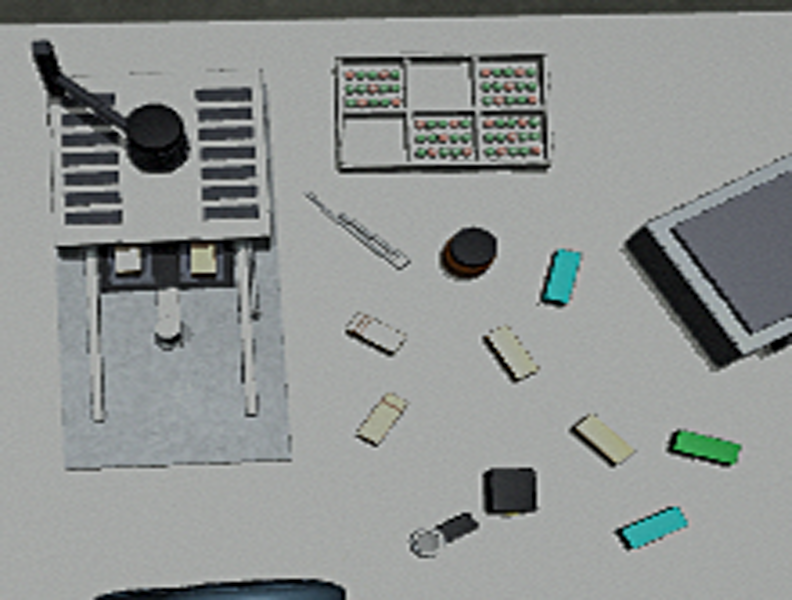

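View pics/t0b.png

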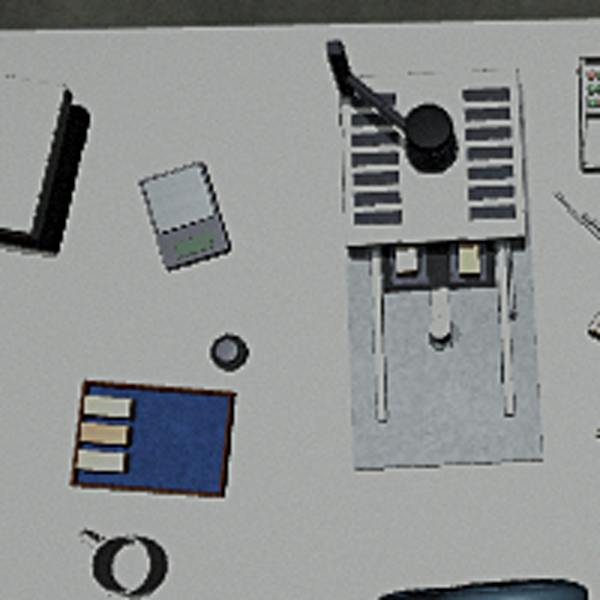

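View pics/s0a.png

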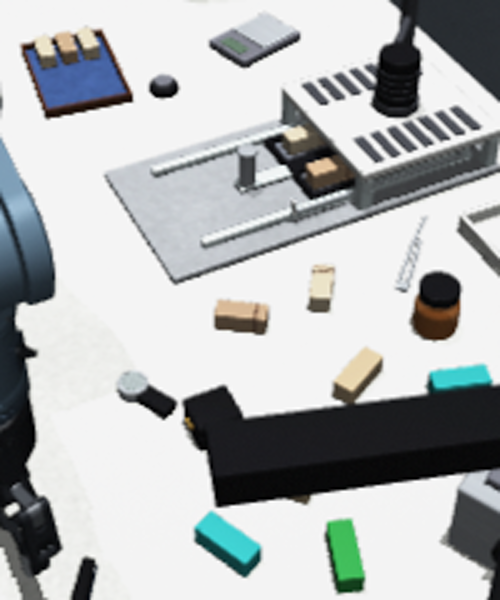

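```bash
cat > seg.py <<'E'
from h import *
def blobs(n,p,d,zlo=0.015,zhi=0.05,box=None,minA=25):
    P=cloud(n,d); hsv=cv2.cvtColor(p,cv2.COLOR_RGB2HSV)
    z=P[...,2]
    m=((z>zlo)&(z<zhi)&(d>0)).astype(np.uint8)
    if box: m&=((P[...,0]>box[0])&(P[...,0]<box[1])&(P[...,1]>box[2])&(P[...,1]<box[3])).astype(np.uint8)
    k,l,st,c=cv2.connectedComponentsWithStats(m,connectivity=4)
    out=[]
    for i in range(1,k):
        if st[i,4]<minA: continue
        mm=l==i
        Q=P[mm]; zt=np.percentile(Q[:,2],80)
        cnt,_=cv2.findContours(mm.astype(np.uint8),cv2.RETR_EXTERNAL,cv2.CHAIN_APPROX_NONE)
        w=pix2plane(n,cnt[0][:,0,:],zt)
        r=cv2.minAreaRect((w[:,:2]*1000).astype(np.float32))
        bp=cv2.boxPoints(r); e1=bp[1]-bp[0]; e2=bp[2]-bp[1]
        e=e1 if np.linalg.norm(e1)>np.linalg.norm(e2) else e2
        a=np.degrees(np.arctan2(e[1],e[0]))%180
        out.append((c[i].round(1),np.round(r[0],1),np.round(sorted(r[1]),0),round(a,1),round(zt*1000,1),np.median(p[mm],0).astype(int),st[i,4]))
    return out
E
python3 - <<'E'
from seg import *
p=cv2.imread('pics/top0.png')[:,:,::-1]; d=np.load('pics/top0d.npy')
P=cloud('top',d)
for b in blobs('top',p,d,0.012,0.1,(0.15,1.0,-0.7,0.7)): print(*b)
for (u,v) in [(236,170),(236,190),(235,105),(141,206),(208,140),(264,138),(208,215),(270,213),(166,177)]: print(u,v,P[v,u].round(4))
E
```

```text
[313.4 100.4] [ 921.1 -298.8] [158. 241.] 90.4 28.8 [122 127 117] 711
[235.2 126.5] [733.2  15. ] [240. 467.] 1.7 78.8 [162 164 161] 4196
[102.  123.3] [809.4 547.5] [154. 256.] 130.6 81.5 [5 5 5] 578
[400.6 118. ] [ 806.9 -630.3] [18. 59.] 118.0 98.3 [146 155 158] 39
[150.8 131. ] [797.1 358.4] [ 90. 130.] 17.4 20.5 [143 150 154] 578
[384.9 160. ] [ 638.4 -555.7] [116. 222.] 53.7 97.0 [23 24 25] 622
[320.  143.8] [ 717.3 -314. ] [55. 64.] 177.8 71.6 [35 34 35] 199
[345.4 151.9] [ 692.7 -420.3] [30. 73.] 164.6 30.3 [ 43 167 165] 133
[293.8 170.9] [ 620.4 -211.5] [31. 61.] 56.1 29.8 [165 167 165] 121
[331.5 177.4] [ 590.9 -358.9] [32. 69.] 29.4 30.7 [166 168 151] 135
[165.6 176.9] [606.3 299.2] [39. 40.] 26.1 24.0 [ 94  98 105] 70
[124.  204.4] [498.2 457. ] [ 72. 107.] 174.7 33.8 [166 162 132] 385
[295.5 199.3] [ 506.9 -214.9] [27. 67.] 146.5 31.3 [165 167 147] 120
[357.  206.1] [ 474.2 -453.6] [31. 66.] 42.6 30.6 [165 167 139] 138
[385.3 208.9] [ 461.2 -564.8] [31. 73.] 72.6 30.5 [ 49 150  72] 144
[331.5 223.3] [ 408.1 -349.6] [50. 59.] 177.5 43.6 [44 46 48] 210
[371.1 235.4] [ 359.9 -503.2] [29. 70.] 114.8 31.2 [ 48 166 164] 138
[308.6 240.2] [ 349.6 -262.3] [36. 43.] 139.3 22.9 [125 128 129] 75
[130.6 247.3] [331.5 414.8] [ 78. 103.] 88.8 85.8 [31 30 30] 307
[402.5 276.6] [ 201.7 -607.7] [ 9. 53.] 23.6 52.0 [10 12 14] 37
236 170 [0.6189 0.0151 0.0818]
236 190 [0.5514 0.0195 0.0123]
235 105 [0.8512 0.0116 0.1624]
141 206 [0.496  0.3978 0.0073]
208 140 [0.7421 0.1232 0.0733]
264 138 [ 0.7443 -0.0957  0.0778]
208 215 [0.4546 0.1323 0.005 ]
270 213 [ 0.4582 -0.114  -0.0043]
166 177 [0.6094 0.2979 0.0151]
```

```bash
python3 - <<'E'
from seg import *
p=cv2.imread('pics/top0.png')[:,:,::-1]; d=np.load('pics/top0d.npy')
P=cloud('top',d)
print('bridge edge',pix2plane('top',[(205.8,141.7),(265,139)],.076).round(4))
print('stage edge',pix2plane('top',[(208.3,216.3),(270.8,213.3)],.01).round(4))
print('railL',pix2plane('top',[(216.9,200),(215.8,143.3)],.022).round(4))
print('railR',pix2plane('top',[(260,197.7),(257.2,141.7)],.022).round(4))
for n in('top','side'):
    p=cv2.imread(f'pics/{n}0.png')[:,:,::-1]; d=np.load(f'pics/{n}0d.npy'); P=cloud(n,d)
    m=(P[...,2]>.06)&(P[...,2]<.1)&(P[...,0]>.54)&(P[...,0]<.64)&(abs(P[...,1]-.01)<.05)
    print(n,m.sum(),P[m].mean(0).round(4),P[m].min(0),P[m].max(0), np.argwhere(m).mean(0)[::-1])
    print(proj(n,[[.6,.015,.01]]))
# case corners
print('case',pix2plane('top',[(118.5,187),(168.3,191),(165,225),(114,222)],.016).round(4))
hs=cv2.cvtColor(cv2.imread('pics/top0.png'),cv2.COLOR_BGR2HSV)
m=((hs[...,0]>95)&(hs[...,0]<130)&(hs[...,1]>120)).astype(np.uint8); m[:,200:]=0; m[:170]=0;m[235:]=0
c,_=cv2.findContours(m,0,2); c=max(c,key=cv2.contourArea); w=pix2plane('top',c[:,0],.005)
print('blue',cv2.boxPoints(cv2.minAreaRect((w[:,:2]*1000).astype(np.float32))))
E
```

```text
bridge edge [[ 0.7348  0.1315  0.076 ]
 [ 0.7407 -0.0995  0.076 ]]
stage edge [[ 0.449   0.1306  0.01  ]
 [ 0.4556 -0.1167  0.01  ]]
railL [[0.5117 0.095  0.022 ]
 [0.7414 0.0975 0.022 ]]
railR [[ 0.5172 -0.0753  0.022 ]
 [ 0.7444 -0.069   0.022 ]]
top 40 [0.6243 0.0146 0.076 ] [0.61101295 0.0035411  0.06772719] [0.63691288 0.02699113 0.08526011] [236.2   168.925]
[[236.98053075 178.03518647]]
side 55 [0.6203 0.0109 0.0741] [ 0.60823035 -0.00266794  0.06059892] [0.63502368 0.02841938 0.08144725] [268.18181818 170.92727273]
[[262.5398427 186.0403248]]
case [[0.5729 0.4862 0.016 ]
 [0.5526 0.2882 0.016 ]
 [0.4179 0.3001 0.016 ]
 [0.434  0.5007 0.016 ]]
blue [[424.92014 313.4057 ]
 [552.4972  300.84668]
 [570.7355  486.11542]
 [443.15845 498.67444]]
```

```bash
cat > go.py <<'E'
from h import *
def st():
    o=get_obs(); q=o['eef_rot']; M=R.from_quat([q[1],q[2],q[3],q[0]]).as_matrix()
    return o,M,np.degrees(np.arctan2(M[1,0],M[0,0]))
def plan(*wps):
    """wps: (x,y,z[,jawyaw]) tcp"""
    o,M,yaw=st(); q1=np.degrees(o['q'][0]);
    print('t%.2f'%o['time_s'],'pos',o['eef_pos'].round(4),'yaw %.1f'%yaw,'q1 %.0f q6 %.0f'%(q1,np.degrees(o['q'][5])),'op %.3f'%o['opening'],'F',o['wrist_force'].round(1))
    ang=0
    for w in wps:
        s=M.T@(np.array(w[:3])-o['eef_pos'])
        if len(w)>3 and w[3] is not None:
            dy=(w[3]-yaw+90)%180-90
            ang=-dy
        print({'tx':round(s[0],4),'ty':round(s[1],4),'tz':round(s[2],4),'turn':round(ang,1)}, 'dist %.3f'%np.linalg.norm(s))
E
python3 - <<'E'
from go import *
plan((.621,.013,.20,-88.5),(.621,.013,.10,-88.5),(.621,.013,.036,-88.5))
E
```

```text
t0.10 pos [ 0.1416 -0.5568  0.2305] yaw -75.7 q1 -88 q6 -12 op 0.997 F [-0.7 -0.2  0.4]
{'tx': np.float64(-0.4341), 'ty': np.float64(-0.605), 'tz': np.float64(0.0313), 'turn': np.float64(12.8)} dist 0.745
{'tx': np.float64(-0.434), 'ty': np.float64(-0.6049), 'tz': np.float64(0.1313), 'turn': np.float64(12.8)} dist 0.756
{'tx': np.float64(-0.4339), 'ty': np.float64(-0.6049), 'tz': np.float64(0.1953), 'turn': np.float64(12.8)} dist 0.770
```

>>> {"fn": "move_arm", "kwargs": {"increments": [{"tx":-0.434,"ty":-0.605,"tz":0.031,"turn":12.8},{"tx":-0.434,"ty":-0.605,"tz":0.031,"turn":12.8},{"tx":-0.434,"ty":-0.605,"tz":0.031,"turn":12.8},{"tx":-0.434,"ty":-0.605,"tz":0.031,"turn":12.8},{"tx":-0.434,"ty":-0.605,"tz":0.031,"turn":12.8},{"tx":-0.434,"ty":-0.605,"tz":0.031,"turn":12.8},{"tx":-0.434,"ty":-0.605,"tz":0.031,"turn":12.8},{"tx":-0.434,"ty":-0.605,"tz":0.031,"turn":12.8},{"tx":-0.434,"ty":-0.605,"tz":0.031,"turn":12.8},{"tx":-0.434,"ty":-0.605,"tz":0.031,"turn":12.8},{"tx":-0.434,"ty":-0.605,"tz":0.031,"turn":12.8},{"tx":-0.434,"ty":-0.605,"tz":0.031,"turn":12.8},{"tx":-0.434,"ty":-0.605,"tz":0.031,"turn":12.8},{"tx":-0.434,"ty":-0.605,"tz":0.031,"turn":12.8},{"tx":-0.434,"ty":-0.605,"tz":0.031,"turn":12.8},{"tx":-0.434,"ty":-0.605,"tz":0.031,"turn":12.8},{"tx":-0.434,"ty":-0.605,"tz":0.031,"turn":12.8},{"tx":-0.434,"ty":-0.605,"tz":0.031,"turn":12.8},{"tx":-0.434,"ty":-0.605,"tz":0.031,"turn":12.8},{"tx":-0.434,"ty":-0.605,"tz":0.031,"turn":12.8}]}}

```text
time_s: 1.77
eef_pos: [0.6212, 0.0143, 0.199]
eef_rot: [0.001, 0.717, -0.697, -0.001]
wrist_force: [-0.1, -0.2, 0.4]
opening: 1.003
```

```bash
python3 - <<'E'
from go import *
p,d=viewer.camera('side'); cv2.imwrite('pics/side1.png',cv2.resize(p[90:290,160:400,::-1],None,fx=3.3,fy=3,interpolation=cv2.INTER_CUBIC))
plan((.621,.013,.10,-88.5),(.621,.013,.036,-88.5))
E
```

```text
t1.82 pos [0.6207 0.013  0.1993] yaw -88.4 q1 -10 q6 79 op 0.999 F [ 0.2 -0.3  0. ]
{'tx': np.float64(-0.0), 'ty': np.float64(-0.0005), 'tz': np.float64(0.0993), 'turn': np.float64(0.1)} dist 0.099
{'tx': np.float64(-0.0), 'ty': np.float64(-0.0007), 'tz': np.float64(0.1633), 'turn': np.float64(0.1)} dist 0.163
```

View pics/side1.png

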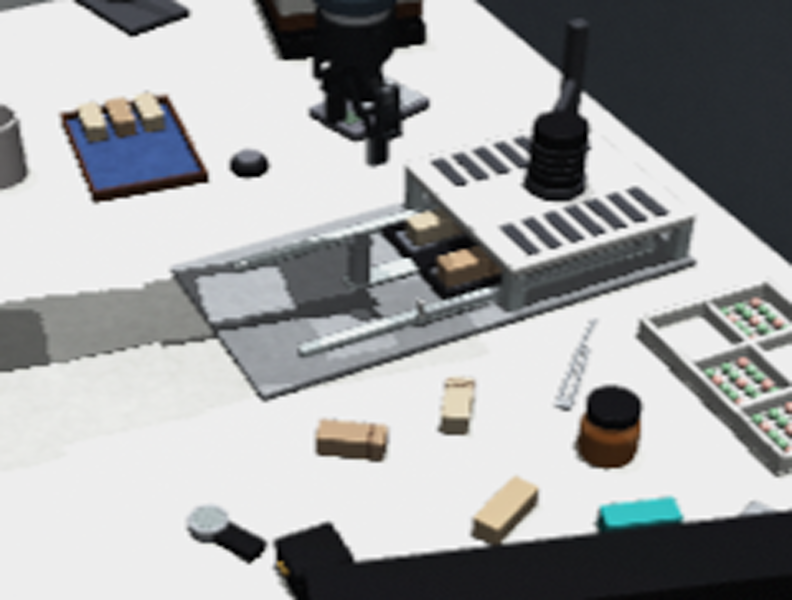

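>>> {"fn": "move_arm", "kwargs": {"increments": [{"tz":0.03},{"tz":0.06},{"tz":0.09},{"tz":0.11},{"tz":0.13},{"tz":0.145},{"tz":0.155},{"tz":0.163},{"tz":0.163},{"tz":0.163}]}}

```text
validation failed for argument at $.in...
```

```bash
python3 - <<'E'
from go import *
p,d=viewer.camera('side'); cv2.imwrite('pics/side2.png',cv2.resize(p[130:230,200:320,::-1],None,fx=6,fy=6,interpolation=cv2.INTER_CUBIC))
plan()
E
```

```text
t1.87 pos [0.6204 0.0121 0.1996] yaw -88.5 q1 -10 q6 79 op 1.000 F [ 0.4  0.1 -0.1]
```

View pics/side2.png

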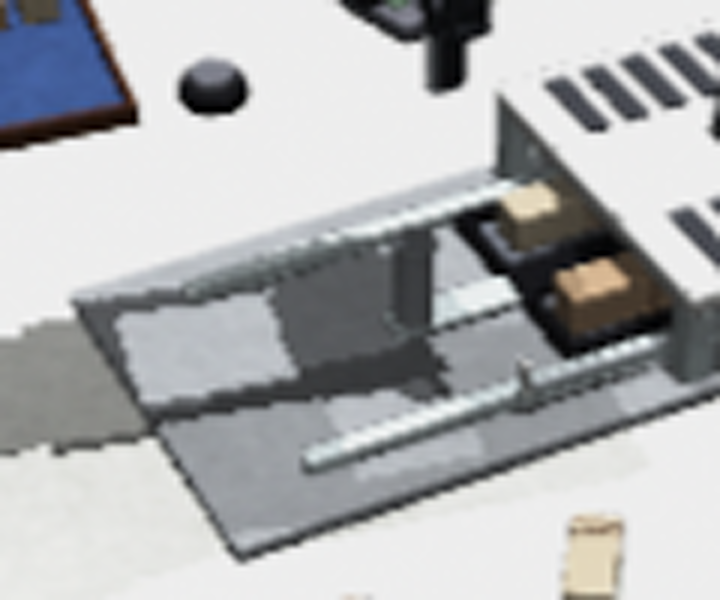

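>>> {"fn": "move_arm", "kwargs": {"increments": [{"tx":-0.001,"ty":-0.001,"tz":0.03,"turn":0},{"tx":-0.001,"ty":-0.001,"tz":0.06,"turn":0},{"tx":-0.001,"ty":-0.001,"tz":0.09,"turn":0},{"tx":-0.001,"ty":-0.001,"tz":0.11,"turn":0},{"tx":-0.001,"ty":-0.001,"tz":0.13,"turn":0},{"tx":-0.001,"ty":-0.001,"tz":0.145,"turn":0},{"tx":-0.001,"ty":-0.001,"tz":0.155,"turn":0},{"tx":-0.001,"ty":-0.001,"tz":0.163,"turn":0},{"tx":-0.001,"ty":-0.001,"tz":0.163,"turn":0}]}}

```text
time_s: 2.62
eef_pos: [0.6208, 0.0126, 0.036]
eef_rot: [0.001, 0.716, -0.699, -0.001]
wrist_force: [-0.3, 0.9, -0.3]
opening: 0.998
```

```bash
python3 - <<'E'
from go import *
p,d=viewer.camera('side'); cv2.imwrite('pics/side3.png',cv2.resize(p[130:230,200:320,::-1],None,fx=6,fy=6,interpolation=cv2.INTER_CUBIC))
plan()
E
```

```text
t2.67 pos [0.6217 0.0127 0.0371] yaw -88.6 q1 -10 q6 79 op 1.002 F [-0.4 -0.8  0.1]
```

View pics/side3.png

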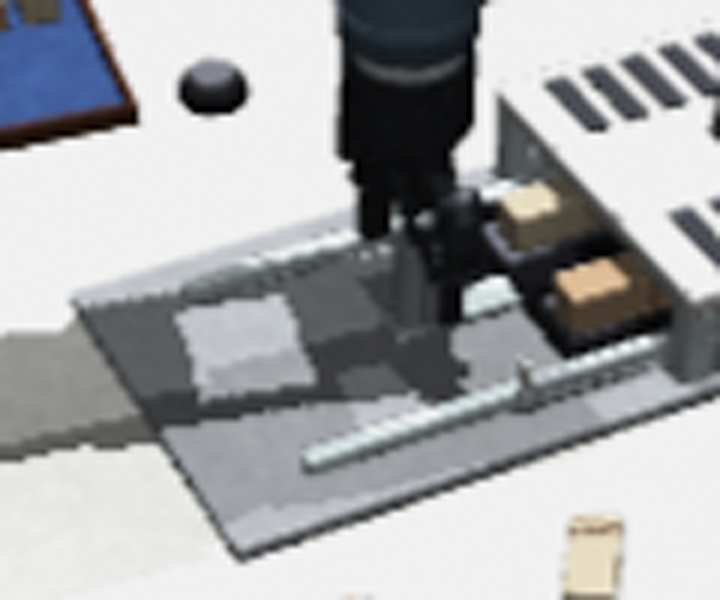

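>>> {"fn": "move_arm", "kwargs": {"increments": [{"tx":0,"ty":0,"tz":0,"turn":0},{"tx":0,"ty":0,"tz":0,"turn":0},{"tx":0,"ty":0,"tz":0,"turn":0},{"tx":0,"ty":0,"tz":0,"turn":0},{"tx":0,"ty":0,"tz":0,"turn":0},{"tx":0,"ty":0,"tz":0,"turn":0},{"tx":0,"ty":0,"tz":0,"turn":0},{"tx":0,"ty":0,"tz":0,"turn":0},{"tx":0,"ty":0,"tz":0,"turn":0},{"tx":0,"ty":0,"tz":0,"turn":0}], "gripper": 0}}

```text
time_s: 3.5
eef_pos: [0.6225, 0.0134, 0.0381]
eef_rot: [-0.0, 0.716, -0.698, 0.0]
wrist_force: [-2.0, 0.3, 5.5]
opening: 0.295
```

```bash
python3 - <<'E'
from go import *
p,d=viewer.camera('side'); cv2.imwrite('pics/side4.png',cv2.resize(p[130:230,200:320,::-1],None,fx=6,fy=6,interpolation=cv2.INTER_CUBIC))
a=np.radians(1.4); b=np.array([np.cos(a),np.sin(a),0])
P=np.array([.6215,.0127,.037])
plan(P,*[P-b*x for x in (.05,.178)])
E
```

```text
t3.55 pos [0.6225 0.0135 0.0381] yaw -88.5 q1 -10 q6 79 op 0.296 F [-2.6  1.1  5.1]
{'tx': np.float64(0.0007), 'ty': np.float64(0.001), 'tz': np.float64(0.0011), 'turn': 0} dist 0.002
{'tx': np.float64(0.0007), 'ty': np.float64(0.051), 'tz': np.float64(0.0011), 'turn': 0} dist 0.051
{'tx': np.float64(0.0005), 'ty': np.float64(0.179), 'tz': np.float64(0.001), 'turn': 0} dist 0.179
```

View pics/side4.png

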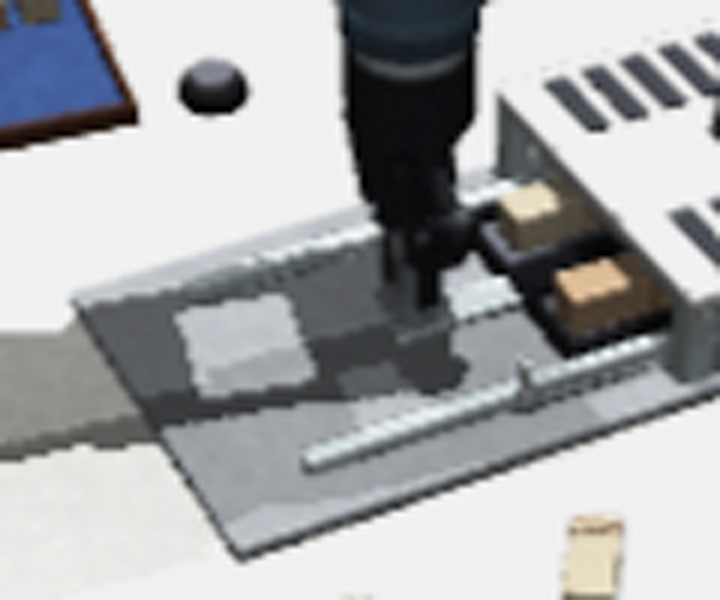

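>>> {"fn": "move_arm", "kwargs": {"increments": [{"tx":0,"ty":0.003,"tz":0,"turn":0},{"tx":0,"ty":0.01,"tz":0,"turn":0},{"tx":0,"ty":0.02,"tz":0,"turn":0},{"tx":0,"ty":0.03,"tz":0,"turn":0},{"tx":0,"ty":0.042,"tz":0,"turn":0}]}}

```text
time_s: 3.97
eef_pos: [0.582, 0.0119, 0.0381]
eef_rot: [-0.002, 0.716, -0.698, 0.002]
wrist_force: [5.0, 0.7, 0.6]
opening: 0.294
```

```bash
python3 - <<'E'
from go import *
plan()
E
```

```text
t3.97 pos [0.582  0.0119 0.0381] yaw -88.6 q1 -11 q6 78 op 0.294 F [5.  0.7 0.6]
```

>>> {"fn": "move_arm", "kwargs": {"increments": [{"tx":0,"ty":0.012,"tz":0,"turn":0},{"tx":0,"ty":0.024,"tz":0,"turn":0},{"tx":0,"ty":0.036,"tz":0,"turn":0},{"tx":0,"ty":0.048,"tz":0,"turn":0},{"tx":0,"ty":0.06,"tz":0,"turn":0},{"tx":0,"ty":0.072,"tz":0,"turn":0},{"tx":0,"ty":0.084,"tz":0,"turn":0},{"tx":0,"ty":0.096,"tz":0,"turn":0},{"tx":0,"ty":0.108,"tz":0,"turn":0},{"tx":0,"ty":0.12,"tz":0,"turn":0},{"tx":0,"ty":0.13,"tz":0,"turn":0},{"tx":0,"ty":0.137,"tz":0,"turn":0},{"tx":0,"ty":0.137,"tz":0,"turn":0},{"tx":0,"ty":0.137,"tz":0,"turn":0}]}}

```text
time_s: 5.13
eef_pos: [0.4433, 0.0085, 0.038]
eef_rot: [-0.0, 0.716, -0.698, 0.0]
wrist_force: [-2.7, -0.5, 9.4]
opening: 0.292
```

```bash
python3 - <<'E'
from go import *
for n in('side','top'):
    p,d=viewer.camera(n); cv2.imwrite(f'pics/{n}5.png',p[:,:,::-1]); np.save(f'pics/{n}5d.npy',d)
    c=p[110:270,180:380,::-1] if n=='side' else p[60:260,100:420,::-1]
    cv2.imwrite(f'pics/{n}5c.png',cv2.resize(c,None,fx=2.5 if n=='top' else 3.5,fy=2.5 if n=='top' else 3.5,interpolation=cv2.INTER_CUBIC))
plan()
E
```

```text
t5.23 pos [0.4433 0.0085 0.038 ] yaw -88.5 q1 -14 q6 74 op 0.300 F [-4.4 -0.8 12. ]
```

View pics/side5c.png

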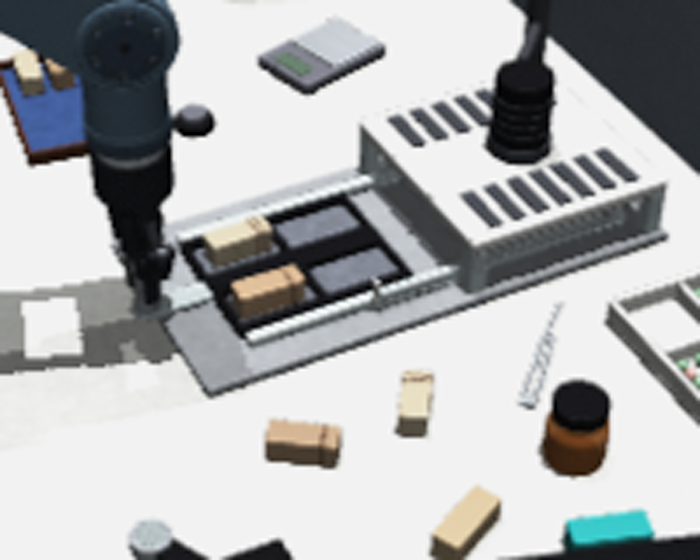

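View pics/top5c.png

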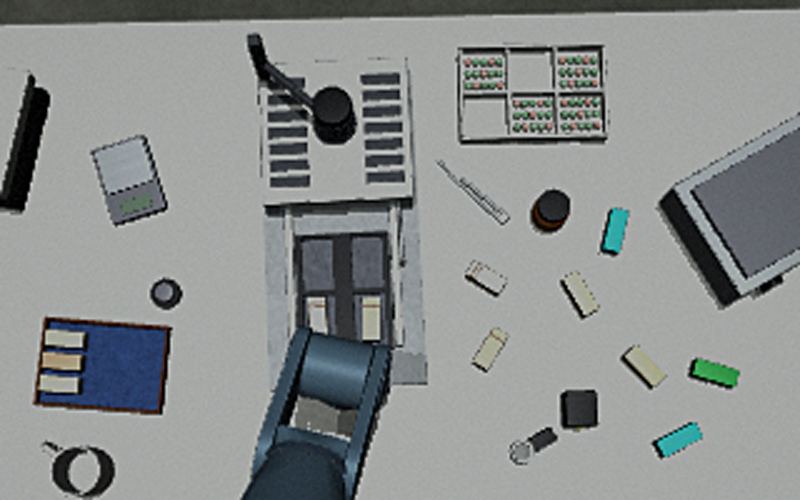

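>>> {"fn": "move_arm", "kwargs": {"increments": [{"tx":0,"ty":0,"tz":0,"turn":0},{"tx":0,"ty":0,"tz":0,"turn":0},{"tx":0,"ty":0,"tz":0,"turn":0},{"tx":0,"ty":0,"tz":0,"turn":0},{"tx":0,"ty":0,"tz":0,"turn":0},{"tx":0,"ty":0,"tz":0,"turn":0},{"tx":0,"ty":0,"tz":-0.03,"turn":0},{"tx":0,"ty":0,"tz":-0.07,"turn":0},{"tx":0,"ty":0,"tz":-0.11,"turn":0},{"tx":0,"ty":0,"tz":-0.15,"turn":0},{"tx":0,"ty":0,"tz":-0.15,"turn":0}], "gripper": 1}}

```text
time_s: 6.15
eef_pos: [0.4479, 0.0077, 0.1953]
eef_rot: [-0.003, 0.716, -0.698, 0.006]
wrist_force: [1.3, 0.4, 0.2]
opening: 0.997
```

```bash
python3 - <<'E'
from go import *
p,d=viewer.camera('side'); cv2.imwrite('pics/side6.png',p[:,:,::-1]);np.save('pics/side6d.npy',d)
cv2.imwrite('pics/side6c.png',cv2.resize(p[130:270,160:330,::-1],None,fx=4.2,fy=4.2,interpolation=cv2.INTER_CUBIC))
from seg import blobs
for b in blobs('side',p,d,0.033,0.055,(.45,.75,-.08,.12),20): print(*b)
plan()
E
```

```text
[246.9 176.7] [554.8  44.3] [42. 70.] 3.4 45.1 [204 192 169] 132
[255.8 190.9] [550.8 -37.1] [39. 72.] 179.5 45.5 [182 153 122] 156
t6.20 pos [0.4464 0.0081 0.1919] yaw -88.5 q1 -14 q6 74 op 1.001 F [-0.2  0.1  0.3]
```

View pics/side6c.png

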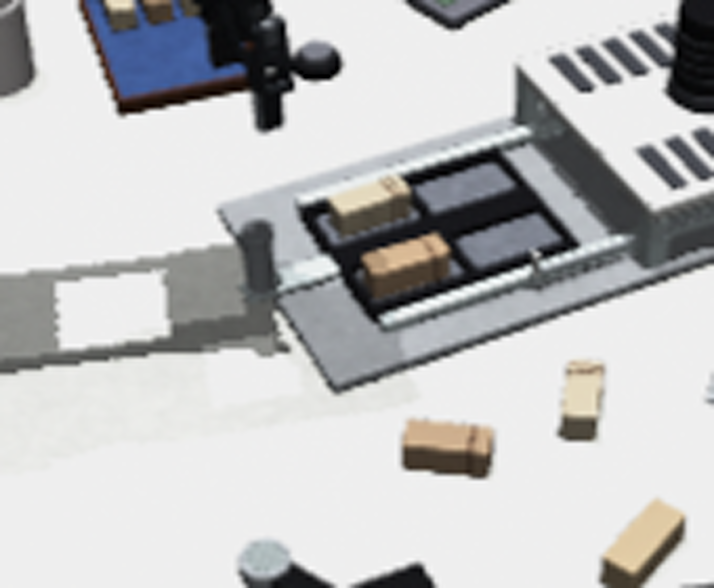

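```bash
python3 - <<'E'
from go import *
plan((.45,.30,.2,-88.5))
E
```

```text
t6.20 pos [0.4464 0.0081 0.1919] yaw -88.5 q1 -14 q6 74 op 1.001 F [-0.2  0.1  0.3]
{'tx': np.float64(-0.2917), 'ty': np.float64(-0.0112), 'tz': np.float64(-0.0087), 'turn': np.float64(-0.0)} dist 0.292
```

>>> {"fn": "move_arm", "kwargs": {"increments": [{"tx":-0.29,"ty":-0.01,"tz":-0.008,"turn":0},{"tx":-0.29,"ty":-0.01,"tz":-0.008,"turn":0},{"tx":-0.29,"ty":-0.01,"tz":-0.008,"turn":0},{"tx":-0.29,"ty":-0.01,"tz":-0.008,"turn":0},{"tx":-0.29,"ty":-0.01,"tz":-0.008,"turn":0},{"tx":-0.29,"ty":-0.01,"tz":-0.008,"turn":0},{"tx":-0.29,"ty":-0.01,"tz":-0.008,"turn":0},{"tx":-0.29,"ty":-0.01,"tz":-0.008,"turn":0}]}}

```text
time_s: 6.87
eef_pos: [0.4442, 0.3047, 0.1939]
eef_rot: [-0.0, 0.718, -0.696, -0.001]
wrist_force: [-0.6, -1.0, 0.6]
opening: 0.999
```

```bash
cat > look.py <<'E'
import sys
from go import *
from seg import blobs
k=sys.argv[1]
p,d=viewer.camera('top'); cv2.imwrite(f'pics/top{k}.png',p[:,:,::-1]); np.save(f'pics/top{k}d.npy',d)
cv2.imwrite(f'pics/top{k}c.png',cv2.resize(p[110:260,110:410,::-1],None,fx=2.66,fy=3,interpolation=cv2.INTER_CUBIC))
print('tray');[print(*b) for b in blobs('top',p,d,0.031,0.055,(.45,.70,-.08,.12),20)]
print('bench');[print(*b) for b in blobs('top',p,d,0.012,0.055,(.3,.80,-.7,-.13),60)]
plan()
E
python3 look.py 7
```

```text
tray
[226.6 186.9] [559.1  54.8] [27. 64.] 179.4 46.4 [168 170 169] 123
[248.  187.4] [555.3 -29.1] [24. 67.] 178.9 46.4 [169 172 154] 125
bench
[378.  160.6] [ 654.6 -542.5] [ 19. 197.] 28.7 45.2 [20 21 22] 183
[345.5 152. ] [ 692.8 -420.2] [31. 73.] 165.5 30.1 [ 44 167 165] 132
[294.  170.8] [ 621.  -211.9] [30. 61.] 56.1 30.3 [165 167 165] 115
[331.4 177.3] [ 590.9 -359.6] [31. 70.] 29.4 31.5 [166 168 150] 137
[295.6 199.3] [ 506.4 -215.7] [29. 67.] 146.5 31.1 [165 168 147] 122
[356.9 206. ] [ 474.2 -453.6] [31. 66.] 43.1 31.8 [164 166 139] 138
[385.4 208.8] [ 461.4 -565.1] [30. 72.] 73.3 32.1 [ 50 150  72] 139
[331.5 223.3] [ 408.  -349.5] [50. 59.] 177.5 44.2 [45 46 48] 209
[370.9 235.6] [ 358.8 -502.5] [27. 72.] 114.8 32.1 [ 48 166 164] 140
[311.1 238.6] [ 353.3 -276.3] [35. 72.] 115.0 20.1 [111 113 113] 106
t6.92 pos [0.4442 0.3019 0.1935] yaw -88.2 q1 22 q6 110 op 0.998 F [ 0.2 -1.4 -0.5]
```

View pics/top7c.png

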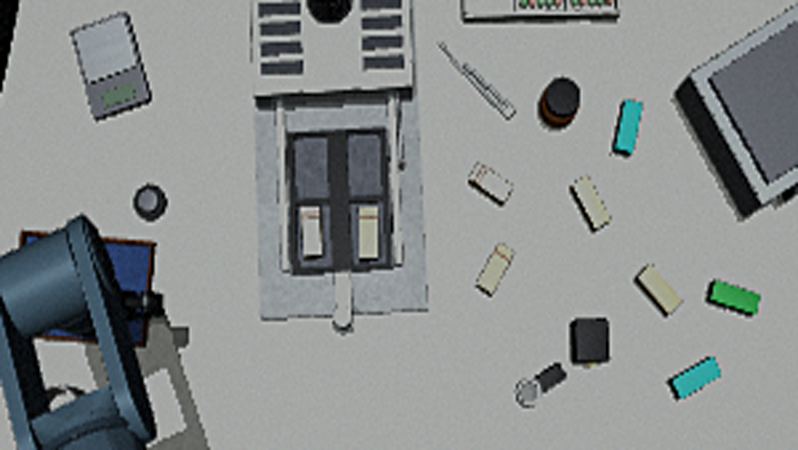

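```bash
python3 - <<'E'
from go import *
plan((.558,.054,.10,-88.5),(.558,.054,.05,-88.5),(.558,.054,.023,-88.5))
E
```

```text
t6.92 pos [0.4442 0.3019 0.1935] yaw -88.2 q1 22 q6 110 op 0.998 F [ 0.2 -1.4 -0.5]
{'tx': np.float64(0.2513), 'ty': np.float64(-0.1064), 'tz': np.float64(0.0933), 'turn': np.float64(0.3)} dist 0.288
{'tx': np.float64(0.2512), 'ty': np.float64(-0.1065), 'tz': np.float64(0.1433), 'turn': np.float64(0.3)} dist 0.308
{'tx': np.float64(0.2512), 'ty': np.float64(-0.1065), 'tz': np.float64(0.1703), 'turn': np.float64(0.3)} dist 0.322
```

>>> {"fn": "move_arm", "kwargs": {"increments": [{"tx":0.25,"ty":-0.106,"tz":0.093,"turn":0.3},{"tx":0.25,"ty":-0.106,"tz":0.093,"turn":0.3},{"tx":0.25,"ty":-0.106,"tz":0.093,"turn":0.3},{"tx":0.25,"ty":-0.106,"tz":0.093,"turn":0.3},{"tx":0.25,"ty":-0.106,"tz":0.093,"turn":0.3},{"tx":0.25,"ty":-0.106,"tz":0.093,"turn":0.3},{"tx":0.25,"ty":-0.106,"tz":0.093,"turn":0.3},{"tx":0.25,"ty":-0.106,"tz":0.093,"turn":0.3},{"tx":0.25,"ty":-0.106,"tz":0.093,"turn":0.3},{"tx":0.25,"ty":-0.106,"tz":0.093,"turn":0.3},{"tx":0.25,"ty":-0.106,"tz":0.093,"turn":0.3}], "gripper": 0.58}}

```text
time_s: 7.83
eef_pos: [0.5573, 0.0523, 0.1021]
eef_rot: [0.0, 0.714, -0.7, -0.0]
wrist_force: [-0.2, -0.1, -0.3]
opening: 0.579
```

```bash
python3 - <<'E'
from go import *
p,d=viewer.camera('side');cv2.imwrite('pics/side8c.png',cv2.resize(p[130:250,180:320,::-1],None,fx=5,fy=5,interpolation=cv2.INTER_CUBIC))
plan((.558,.054,.023,-88.5))
E
```

```text
t7.88 pos [0.5575 0.0526 0.1024] yaw -88.8 q1 -7 q6 82 op 0.582 F [ 0.2 -0.2 -0.4]
{'tx': np.float64(-0.0014), 'ty': np.float64(-0.0005), 'tz': np.float64(0.0794), 'turn': np.float64(-0.3)} dist 0.079
```

View pics/side8c.png

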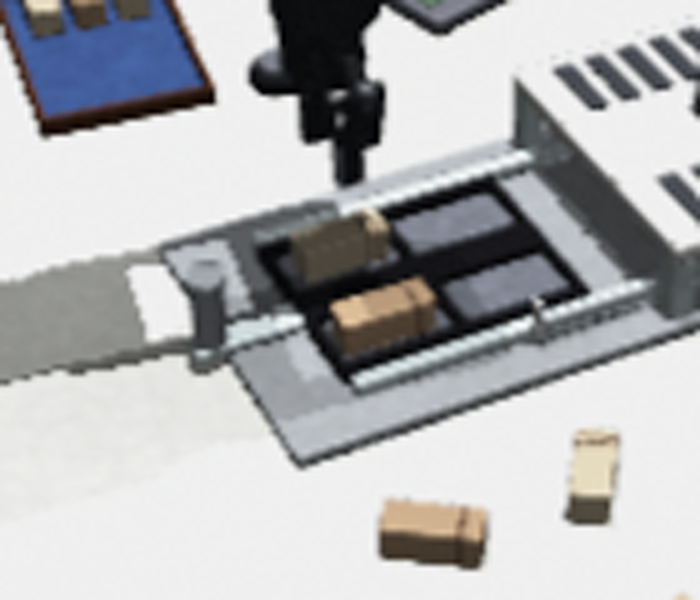

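>>> {"fn": "move_arm", "kwargs": {"increments": [{"tx":-0.001,"ty":0,"tz":0.03,"turn":0},{"tx":-0.001,"ty":0,"tz":0.05,"turn":0},{"tx":-0.001,"ty":0,"tz":0.065,"turn":0},{"tx":-0.001,"ty":0,"tz":0.074,"turn":0},{"tx":-0.001,"ty":0,"tz":0.08,"turn":0},{"tx":-0.001,"ty":0,"tz":0.08,"turn":0},{"tx":-0.001,"ty":0,"tz":0.08,"turn":0}]}}

```text
time_s: 8.47
eef_pos: [0.5585, 0.0531, 0.0229]
eef_rot: [-0.0, 0.714, -0.7, 0.0]
wrist_force: [-0.2, -1.1, 0.1]
opening: 0.579
```

>>> {"fn": "move_arm", "kwargs": {"increments": [{"tx":0,"ty":0,"tz":0,"turn":0},{"tx":0,"ty":0,"tz":0,"turn":0},{"tx":0,"ty":0,"tz":0,"turn":0},{"tx":0,"ty":0,"tz":0,"turn":0},{"tx":0,"ty":0,"tz":0,"turn":0},{"tx":0,"ty":0,"tz":0,"turn":0}], "gripper": 0}}

```text
time_s: 8.97
eef_pos: [0.5593, 0.0526, 0.0238]
eef_rot: [-0.001, 0.714, -0.7, 0.001]
wrist_force: [-0.6, -0.3, 6.4]
opening: 0.31
```

```bash
python3 - <<'E'
from go import *
p,d=viewer.camera('side');cv2.imwrite('pics/side9c.png',cv2.resize(p[130:250,180:320,::-1],None,fx=5,fy=5,interpolation=cv2.INTER_CUBIC))
plan()
E
```

```text
t9.02 pos [0.5593 0.0526 0.0238] yaw -88.8 q1 -7 q6 82 op 0.311 F [-0.9  1.1  6.9]
```

View pics/side9c.png

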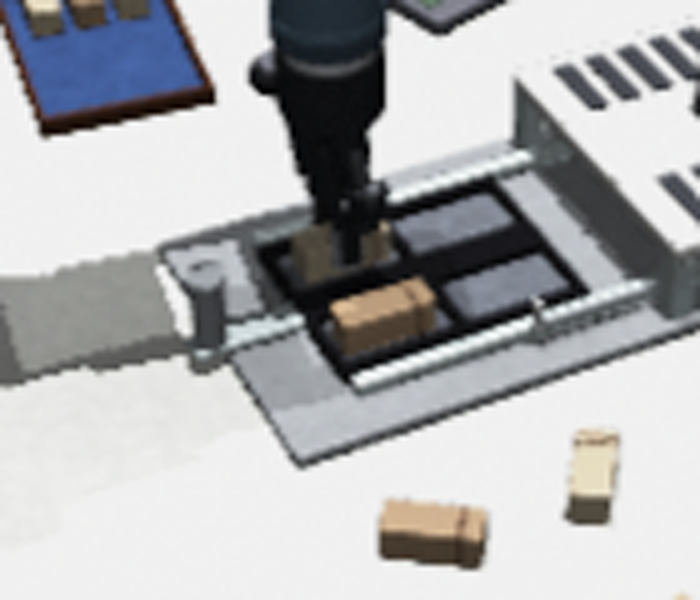

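```bash
python3 - <<'E'
from go import *
plan((.558,.053,.13),(.5218,.354,.13,174.5),(.5218,.354,.016,174.5))
E
```

```text
t9.02 pos [0.5593 0.0526 0.0238] yaw -88.8 q1 -7 q6 82 op 0.311 F [-0.9  1.1  6.9]
{'tx': np.float64(-0.0004), 'ty': np.float64(0.001), 'tz': np.float64(-0.1062), 'turn': 0} dist 0.106
{'tx': np.float64(-0.302), 'ty': np.float64(0.0312), 'tz': np.float64(-0.1064), 'turn': np.float64(-83.3)} dist 0.322
{'tx': np.float64(-0.302), 'ty': np.float64(0.0315), 'tz': np.float64(0.0076), 'turn': np.float64(-83.3)} dist 0.304
```

>>> {"fn": "move_arm", "kwargs": {"increments": [{"tx":0,"ty":0,"tz":-0.03,"turn":0},{"tx":0,"ty":0,"tz":-0.07,"turn":0},{"tx":0,"ty":0,"tz":-0.106,"turn":0},{"tx":-0.302,"ty":0.031,"tz":-0.106,"turn":-83.3},{"tx":-0.302,"ty":0.031,"tz":-0.106,"turn":-83.3},{"tx":-0.302,"ty":0.031,"tz":-0.106,"turn":-83.3},{"tx":-0.302,"ty":0.031,"tz":-0.106,"turn":-83.3},{"tx":-0.302,"ty":0.031,"tz":-0.106,"turn":-83.3},{"tx":-0.302,"ty":0.031,"tz":-0.106,"turn":-83.3},{"tx":-0.302,"ty":0.031,"tz":-0.106,"turn":-83.3},{"tx":-0.302,"ty":0.031,"tz":-0.106,"turn":-83.3},{"tx":-0.302,"ty":0.031,"tz":-0.106,"turn":-83.3},{"tx":-0.302,"ty":0.031,"tz":-0.106,"turn":-83.3},{"tx":-0.302,"ty":0.031,"tz":-0.106,"turn":-83.3},{"tx":-0.302,"ty":0.031,"tz":-0.106,"turn":-83.3},{"tx":-0.302,"ty":0.031,"tz":-0.106,"turn":-83.3},{"tx":-0.302,"ty":0.031,"tz":-0.106,"turn":-83.3}]}}

```text
time_s: 10.43
eef_pos: [0.5208, 0.3539, 0.1281]
eef_rot: [0.0, 0.999, -0.05, -0.0]
wrist_force: [0.2, -0.8, -1.2]
opening: 0.309
```

```bash
python3 - <<'E'
from go import *
p,d=viewer.camera('side');cv2.imwrite('pics/side10c.png',cv2.resize(p[80:220,150:320,::-1],None,fx=4,fy=4,interpolation=cv2.INTER_CUBIC))
plan((.5218,.354,.015,174.5))
E
```

```text
t10.48 pos [0.5209 0.3539 0.1282] yaw -5.7 q1 23 q6 29 op 0.317 F [ 0.6 -0.2 -1.4]
{'tx': np.float64(0.0009), 'ty': np.float64(-0.0002), 'tz': np.float64(0.1132), 'turn': np.float64(-0.2)} dist 0.113
```

View pics/side10c.png

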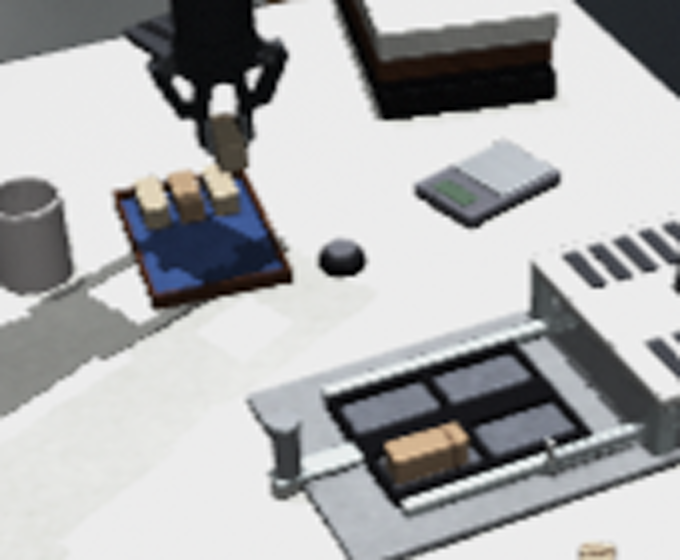

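>>> {"fn": "move_arm", "kwargs": {"increments": [{"tx":0.001,"ty":0,"tz":0.03,"turn":0},{"tx":0.001,"ty":0,"tz":0.06,"turn":0},{"tx":0.001,"ty":0,"tz":0.085,"turn":0},{"tx":0.001,"ty":0,"tz":0.1,"turn":0},{"tx":0.001,"ty":0,"tz":0.108,"turn":0},{"tx":0.001,"ty":0,"tz":0.113,"turn":0},{"tx":0.001,"ty":0,"tz":0.113,"turn":0},{"tx":0.001,"ty":0,"tz":0.113,"turn":0}]}}

```text
time_s: 11.15
eef_pos: [0.5229, 0.3543, 0.0164]
eef_rot: [-0.0, 0.999, -0.049, 0.001]
wrist_force: [0.2, 0.5, -1.3]
opening: 0.313
```

>>> {"fn": "move_arm", "kwargs": {"increments": [{"tx":0,"ty":0,"tz":0,"turn":0},{"tx":0,"ty":0,"tz":0,"turn":0},{"tx":0,"ty":0,"tz":0,"turn":0},{"tx":0,"ty":0,"tz":0,"turn":0},{"tx":0,"ty":0,"tz":-0.02,"turn":0},{"tx":0,"ty":0,"tz":-0.06,"turn":0},{"tx":0,"ty":0,"tz":-0.1,"turn":0},{"tx":0,"ty":0,"tz":-0.12,"turn":0},{"tx":0,"ty":0,"tz":-0.12,"turn":0}], "gripper": 0.45}}

```text
time_s: 11.9
eef_pos: [0.5258, 0.3557, 0.1426]
eef_rot: [-0.003, 0.999, -0.048, 0.005]
wrist_force: [0.7, 1.0, 0.8]
opening: 0.447
```

```bash
python3 - <<'E'
from go import *
p,d=viewer.camera('side');cv2.imwrite('pics/side11c.png',cv2.resize(p[80:220,150:320,::-1],None,fx=4,fy=4,interpolation=cv2.INTER_CUBIC))
plan((.556,-.029,.13,-88.5),(.556,-.029,.023,-88.5))
E
```

```text
t11.95 pos [0.5243 0.355  0.1395] yaw -5.5 q1 23 q6 29 op 0.453 F [ 0.1 -0.2  0.1]
{'tx': np.float64(0.0686), 'ty': np.float64(0.3792), 'tz': np.float64(0.0085), 'turn': np.float64(83.0)} dist 0.385
{'tx': np.float64(0.0679), 'ty': np.float64(0.3796), 'tz': np.float64(0.1155), 'turn': np.float64(83.0)} dist 0.403
```

View pics/side11c.png

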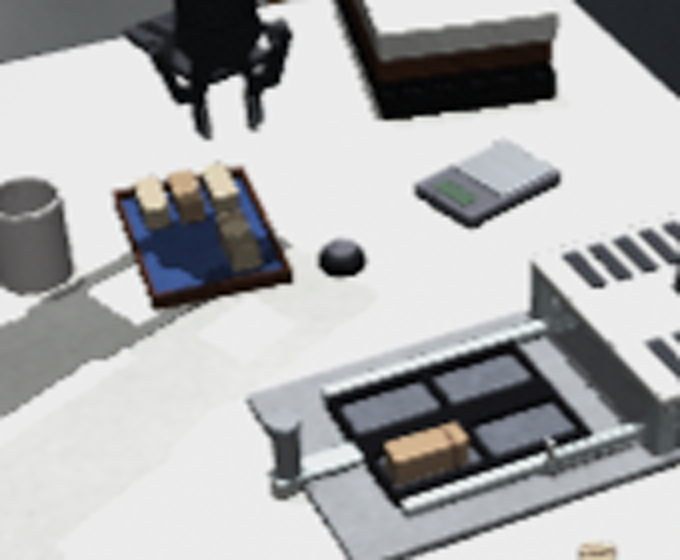

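>>> {"fn": "move_arm", "kwargs": {"increments": [{"tx":0.068,"ty":0.38,"tz":0.01,"turn":83},{"tx":0.068,"ty":0.38,"tz":0.01,"turn":83},{"tx":0.068,"ty":0.38,"tz":0.01,"turn":83},{"tx":0.068,"ty":0.38,"tz":0.01,"turn":83},{"tx":0.068,"ty":0.38,"tz":0.01,"turn":83},{"tx":0.068,"ty":0.38,"tz":0.01,"turn":83},{"tx":0.068,"ty":0.38,"tz":0.01,"turn":83},{"tx":0.068,"ty":0.38,"tz":0.01,"turn":83},{"tx":0.068,"ty":0.38,"tz":0.01,"turn":83},{"tx":0.068,"ty":0.38,"tz":0.01,"turn":83},{"tx":0.068,"ty":0.38,"tz":0.01,"turn":83},{"tx":0.068,"ty":0.38,"tz":0.01,"turn":83},{"tx":0.068,"ty":0.38,"tz":0.01,"turn":83},{"tx":0.068,"ty":0.38,"tz":0.01,"turn":83},{"tx":0.068,"ty":0.38,"tz":0.01,"turn":83}], "gripper": 0.58}}

```text
time_s: 13.2
eef_pos: [0.5524, -0.0305, 0.1245]
eef_rot: [0.0, 0.717, -0.697, -0.001]
wrist_force: [-0.1, 0.5, 0.9]
opening: 0.582
```

```bash
python3 - <<'E'
from go import *
plan((.556,-.029,.023,-88.5))
E
```

```text
t13.20 pos [ 0.5524 -0.0305  0.1245] yaw -88.4 q1 -15 q6 73 op 0.582 F [-0.1  0.5  0.9]
{'tx': np.float64(-0.0013), 'ty': np.float64(-0.0038), 'tz': np.float64(0.1015), 'turn': np.float64(0.1)} dist 0.102
```

>>> {"fn": "move_arm", "kwargs": {"increments": [{"tx":-0.001,"ty":-0.002,"tz":0.035,"turn":0},{"tx":-0.001,"ty":-0.003,"tz":0.065,"turn":0},{"tx":-0.001,"ty":-0.003,"tz":0.085,"turn":0},{"tx":-0.001,"ty":-0.003,"tz":0.096,"turn":0},{"tx":-0.001,"ty":-0.003,"tz":0.101,"turn":0},{"tx":-0.001,"ty":-0.003,"tz":0.101,"turn":0},{"tx":-0.001,"ty":-0.003,"tz":0.101,"turn":0}]}}

```text
time_s: 13.78
eef_pos: [0.5567, -0.0298, 0.0252]
eef_rot: [-0.0, 0.716, -0.698, 0.001]
wrist_force: [-0.2, 0.0, 0.2]
opening: 0.582
```

>>> {"fn": "move_arm", "kwargs": {"increments": [{"tx":0,"ty":0,"tz":0,"turn":0},{"tx":0,"ty":0,"tz":0,"turn":0},{"tx":0,"ty":0,"tz":0,"turn":0},{"tx":0,"ty":0,"tz":0,"turn":0},{"tx":0,"ty":0,"tz":0,"turn":0},{"tx":0,"ty":0,"tz":0,"turn":0}], "gripper": 0}}

```text
time_s: 14.28
eef_pos: [0.5575, -0.0302, 0.0262]
eef_rot: [-0.001, 0.716, -0.698, 0.002]
wrist_force: [-0.8, 0.4, 5.9]
opening: 0.314
```

```bash
python3 - <<'E'
from go import *
plan((.556,-.029,.13),(.4600,.3600,.13,174.5))
E
```

```text
t14.28 pos [ 0.5575 -0.0302  0.0262] yaw -88.5 q1 -15 q6 73 op 0.314 F [-0.8  0.4  5.9]
{'tx': np.float64(-0.0011), 'ty': np.float64(0.0011), 'tz': np.float64(-0.1038), 'turn': 0} dist 0.104
{'tx': np.float64(-0.3924), 'ty': np.float64(0.0872), 'tz': np.float64(-0.1045), 'turn': np.float64(-83.0)} dist 0.415
```

>>> {"fn": "move_arm", "kwargs": {"increments": [{"tx":0,"ty":0,"tz":-0.03,"turn":0},{"tx":0,"ty":0,"tz":-0.07,"turn":0},{"tx":0,"ty":0,"tz":-0.104,"turn":0},{"tx":-0.392,"ty":0.087,"tz":-0.104,"turn":-83},{"tx":-0.392,"ty":0.087,"tz":-0.104,"turn":-83},{"tx":-0.392,"ty":0.087,"tz":-0.104,"turn":-83},{"tx":-0.392,"ty":0.087,"tz":-0.104,"turn":-83},{"tx":-0.392,"ty":0.087,"tz":-0.104,"turn":-83},{"tx":-0.392,"ty":0.087,"tz":-0.104,"turn":-83},{"tx":-0.392,"ty":0.087,"tz":-0.104,"turn":-83},{"tx":-0.392,"ty":0.087,"tz":-0.104,"turn":-83},{"tx":-0.392,"ty":0.087,"tz":-0.104,"turn":-83},{"tx":-0.392,"ty":0.087,"tz":-0.104,"turn":-83},{"tx":-0.392,"ty":0.087,"tz":-0.104,"turn":-83},{"tx":-0.392,"ty":0.087,"tz":-0.104,"turn":-83},{"tx":-0.392,"ty":0.087,"tz":-0.104,"turn":-83},{"tx":-0.392,"ty":0.087,"tz":-0.104,"turn":-83},{"tx":-0.392,"ty":0.087,"tz":-0.104,"turn":-83}]}}

```text
time_s: 15.78
eef_pos: [0.4591, 0.3596, 0.1284]
eef_rot: [0.0, 0.999, -0.05, 0.0]
wrist_force: [0.4, -0.3, -0.6]
opening: 0.311
```

```bash
python3 - <<'E'
from go import *
p,d=viewer.camera('side');cv2.imwrite('pics/side12c.png',cv2.resize(p[80:220,150:320,::-1],None,fx=4,fy=4,interpolation=cv2.INTER_CUBIC))
plan((.4600,.360,.018,174.5))
E
```

```text
t15.83 pos [0.4592 0.3595 0.1284] yaw -5.7 q1 26 q6 32 op 0.312 F [-0.5  0.5 -1.8]
{'tx': np.float64(0.0007), 'ty': np.float64(-0.0006), 'tz': np.float64(0.1104), 'turn': np.float64(-0.2)} dist 0.110
```

View pics/side12c.png

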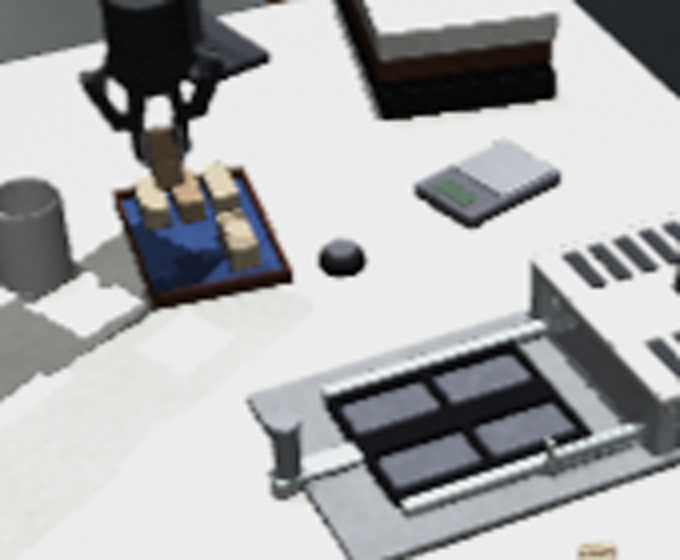

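>>> {"fn": "move_arm", "kwargs": {"increments": [{"tx":0.001,"ty":0,"tz":0.03,"turn":0},{"tx":0.001,"ty":0,"tz":0.06,"turn":0},{"tx":0.001,"ty":0,"tz":0.085,"turn":0},{"tx":0.001,"ty":0,"tz":0.1,"turn":0},{"tx":0.001,"ty":0,"tz":0.106,"turn":0},{"tx":0.001,"ty":0,"tz":0.111,"turn":0},{"tx":0.001,"ty":0,"tz":0.111,"turn":0},{"tx":0.001,"ty":0,"tz":0.111,"turn":0}]}}

```text
time_s: 16.5
eef_pos: [0.461, 0.3601, 0.0184]
eef_rot: [-0.0, 0.999, -0.049, 0.001]
wrist_force: [0.4, -0.7, -1.1]
opening: 0.316
```

>>> {"fn": "move_arm", "kwargs": {"increments": [{"tx":0,"ty":0,"tz":0,"turn":0},{"tx":0,"ty":0,"tz":0,"turn":0},{"tx":0,"ty":0,"tz":0,"turn":0},{"tx":0,"ty":0,"tz":0,"turn":0},{"tx":0,"ty":0,"tz":-0.02,"turn":0},{"tx":0,"ty":0,"tz":-0.06,"turn":0},{"tx":0,"ty":0,"tz":-0.1,"turn":0},{"tx":0,"ty":0,"tz":-0.14,"turn":0},{"tx":0,"ty":0,"tz":-0.14,"turn":0}], "gripper": 0.45}}

```text
time_s: 17.25
eef_pos: [0.4648, 0.3624, 0.167]
eef_rot: [-0.004, 0.999, -0.048, 0.007]
wrist_force: [1.9, 1.3, 1.0]
opening: 0.452
```

```bash
python3 - <<'E'
from go import *
plan((.4,0,.16,120),(.506,-.215,.10,55))
E
```

```text
t17.25 pos [0.4648 0.3624 0.167 ] yaw -5.5 q1 26 q6 32 op 0.452 F [1.9 1.3 1. ]
{'tx': np.float64(-0.0297), 'ty': np.float64(0.3671), 'tz': np.float64(0.0036), 'turn': np.float64(54.5)} dist 0.368
{'tx': np.float64(0.0958), 'ty': np.float64(0.5713), 'tz': np.float64(0.0636), 'turn': np.float64(-60.5)} dist 0.583
```

```bash
python3 look.py 13; python3 - <<'E'
from seg import *
p=cv2.imread('pics/top13.png'); hsv=cv2.cvtColor(p,cv2.COLOR_BGR2HSV)
# tray dark outline
m=(hsv[...,2]<85).astype(np.uint8); r=np.zeros_like(m); r[150:206,215:262]=1; m&=r
c,_=cv2.findContours(m,0,1)
for k in c:
    if cv2.contourArea(k)>100:
        w=pix2plane('top',k[:,0],.023); rr=cv2.minAreaRect((w[:,:2]*1000).astype(np.float32)); print(rr, cv2.contourArea(k), cv2.boundingRect(k))
cv2.imwrite('pics/tray13.png',cv2.resize(p[130:215,200:280],None,fx=7,fy=7,interpolation=cv2.INTER_CUBIC))
E
```

```text
tray
bench
[378.  160.5] [ 653.9 -543. ] [ 19. 195.] 28.1 48.1 [21 22 22] 180
[345.5 152. ] [ 692.6 -419.8] [30. 73.] 163.5 31.1 [ 45 169 167] 130
[293.8 170.8] [ 620.4 -211.6] [30. 61.] 56.1 31.4 [167 170 167] 120
[331.5 177.4] [ 591.4 -359.5] [32. 70.] 28.4 30.0 [168 170 153] 136
[295.6 199.2] [ 507.  -214.9] [27. 67.] 146.5 31.8 [167 170 149] 119
[357. 206.] [ 475.3 -454.9] [28. 66.] 42.7 29.7 [167 169 142] 137
[385.5 209. ] [ 461.1 -565.5] [30. 72.] 72.6 31.5 [ 49 152  72] 140
[331.5 223.3] [ 408.  -349.5] [50. 59.] 177.5 44.0 [45 47 49] 209
[370.9 235.5] [ 358.8 -502.8] [27. 72.] 114.8 31.2 [ 48 168 166] 139
[309.8 239.6] [ 352.3 -269.6] [33. 58.] 128.8 20.6 [119 122 123] 84
t17.30 pos [0.4634 0.3616 0.1634] yaw -5.5 q1 26 q6 32 op 0.449 F [-0.3  0.4  0.7]
((603.8500366210938, 10.191543579101562), (192.65484619140625, 163.9659423828125), 2.2020881175994873) 1735.5 (217, 152, 44, 50)
```

View pics/tray13.png

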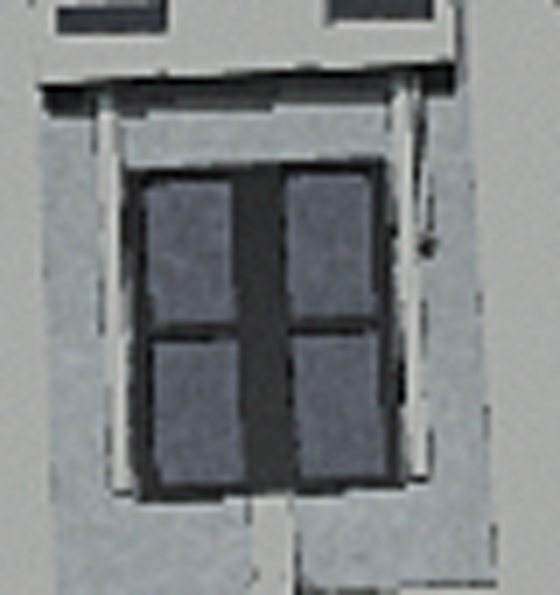

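```bash
python3 - <<'E'
from go import *
w=pix2plane('top',[(227.1,166),(246.9,165.3),(228.1,188.6),(248.3,187.9)],.015); print(w.round(4), w.mean(0))
plan((.42,-.12,.2,-123.5+60),(.506,-.215,.10,56.5))
E
```

```text
[[ 0.6489  0.0536  0.015 ]
 [ 0.65   -0.0257  0.015 ]
 [ 0.5573  0.0507  0.015 ]
 [ 0.5584 -0.0297  0.015 ]] [0.60363777 0.01224311 0.015     ]
t17.30 pos [0.4634 0.3616 0.1634] yaw -5.5 q1 26 q6 32 op 0.449 F [-0.3  0.4  0.7]
{'tx': np.float64(0.0036), 'ty': np.float64(0.4833), 'tz': np.float64(-0.0395), 'turn': np.float64(58.0)} dist 0.485
{'tx': np.float64(0.0974), 'ty': np.float64(0.5702), 'tz': np.float64(0.0609), 'turn': np.float64(-62.0)} dist 0.582
```

>>> {"fn": "move_arm", "kwargs": {"increments": [{"tx":0.097,"ty":0.57,"tz":0.03,"turn":118},{"tx":0.097,"ty":0.57,"tz":0.03,"turn":118},{"tx":0.097,"ty":0.57,"tz":0.03,"turn":118},{"tx":0.097,"ty":0.57,"tz":0.03,"turn":118},{"tx":0.097,"ty":0.57,"tz":0.03,"turn":118},{"tx":0.097,"ty":0.57,"tz":0.03,"turn":118},{"tx":0.097,"ty":0.57,"tz":0.03,"turn":118},{"tx":0.097,"ty":0.57,"tz":0.03,"turn":118},{"tx":0.097,"ty":0.57,"tz":0.03,"turn":118},{"tx":0.097,"ty":0.57,"tz":0.03,"turn":118},{"tx":0.097,"ty":0.57,"tz":0.03,"turn":118},{"tx":0.097,"ty":0.57,"tz":0.03,"turn":118},{"tx":0.097,"ty":0.57,"tz":0.03,"turn":118},{"tx":0.097,"ty":0.57,"tz":0.03,"turn":118},{"tx":0.097,"ty":0.57,"tz":0.03,"turn":118},{"tx":0.097,"ty":0.57,"tz":0.03,"turn":118},{"tx":0.097,"ty":0.57,"tz":0.03,"turn":118},{"tx":0.097,"ty":0.57,"tz":0.03,"turn":118},{"tx":0.097,"ty":0.57,"tz":0.03,"turn":118}], "gripper": 0.75}}

```text
time_s: 18.88
eef_pos: [0.5009, -0.2166, 0.1264]
eef_rot: [-0.0, -0.474, 0.881, 0.001]
wrist_force: [0.4, 0.6, 0.1]
opening: 0.749
```

```bash
python3 - <<'E'
from go import *
from seg import blobs
plan((.5065,-.215,.010,-123.5))
p,d=viewer.camera('top');cv2.imwrite('pics/top14c.png',cv2.resize(p[160:260,100:300,::-1],None,fx=4,fy=4,interpolation=cv2.INTER_CUBIC))
for b in blobs('top',p,d,0.012,0.055,(.3,.80,-.7,-.13),60): print(*b)
for b in blobs('top',p,d,0.022,0.055,(.40,.60,.28,.52),20): print(*b)
p,d=viewer.camera('side');cv2.imwrite('pics/side14c.png',cv2.resize(p[100:320,160:360,::-1],None,fx=2.7,fy=2.7,interpolation=cv2.INTER_CUBIC))
E
```

```text
t18.88 pos [ 0.5009 -0.2166  0.1264] yaw -123.4 q1 -36 q6 88 op 0.749 F [0.4 0.6 0.1]
{'tx': np.float64(-0.0044), 'ty': np.float64(-0.0039), 'tz': np.float64(0.1164), 'turn': np.float64(0.1)} dist 0.117
[377.7 160. ] [ 654. -541.] [ 17. 196.] 27.8 48.4 [21 23 23] 172
[345.4 152. ] [ 692.2 -419.7] [30. 74.] 163.6 30.7 [ 46 172 171] 134
[331.4 176.9] [ 591.  -359.1] [32. 69.] 29.4 30.6 [172 174 157] 126
[357. 206.] [ 475.1 -454.5] [28. 66.] 42.7 31.2 [170 173 145] 135
[385.6 208.9] [ 461.1 -565.6] [30. 72.] 72.6 31.0 [ 52 156  76] 139
[331.5 223.2] [ 407.9 -347.9] [55. 58.] 178.8 44.1 [47 48 50] 209
[371.  235.6] [ 359.6 -504.5] [27. 76.] 114.8 30.3 [ 50 172 170] 141
[309.5 239.6] [ 347.2 -267.9] [36. 52.] 102.7 21.8 [121 125 124] 87
[125.  195.2] [537.  455.3] [26. 66.] 82.4 33.6 [173 176 162] 103
[149.9 198.4] [521.6 355.8] [28. 64.] 88.8 35.4 [171 174 169] 122
[124.1 204.4] [501.3 457.1] [26. 69.] 84.9 34.2 [172 156 125] 107
[123.3 213.4] [465.5 459.7] [26. 64.] 83.1 33.1 [173 176 163] 103
[148.7 214.2] [460.1 359.1] [28. 69.] 83.1 35.7 [173 173 140] 129
```

View pics/side14c.png

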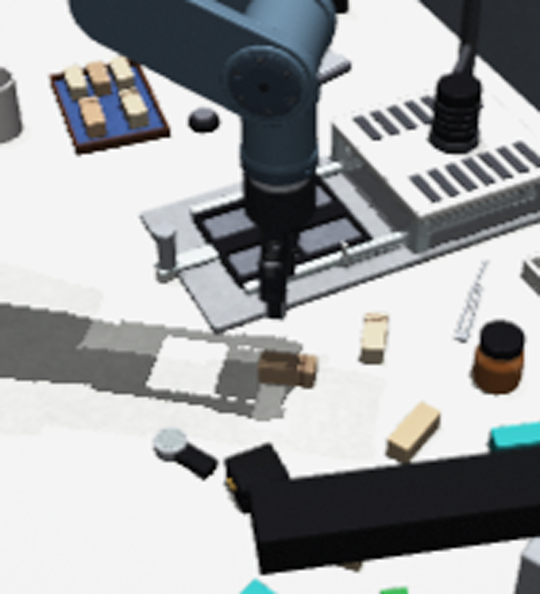

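View pics/top14c.png

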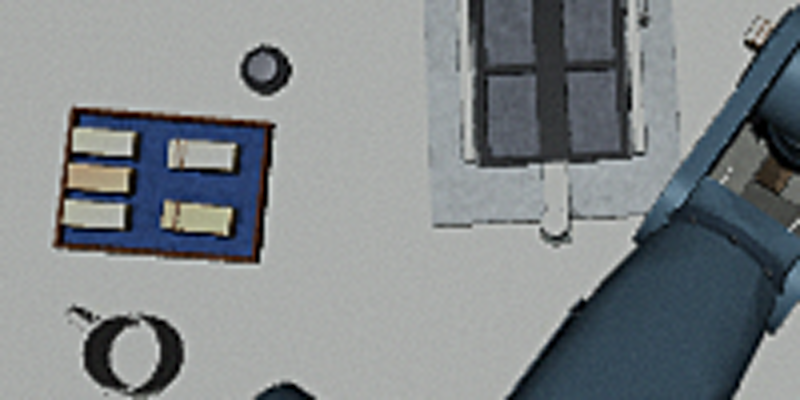

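```bash
python3 - <<'E'
from go import *
plan((.5065,-.215,.010,-123.5))
E
```

```text
t18.98 pos [ 0.5012 -0.2165  0.1268] yaw -123.4 q1 -36 q6 88 op 0.752 F [-0.4 -0.2 -0.6]
{'tx': np.float64(-0.0042), 'ty': np.float64(-0.0036), 'tz': np.float64(0.1168), 'turn': np.float64(0.1)} dist 0.117
```

>>> {"fn": "move_arm", "kwargs": {"increments": [{"tx":-0.004,"ty":-0.004,"tz":0.035,"turn":0},{"tx":-0.004,"ty":-0.004,"tz":0.065,"turn":0},{"tx":-0.004,"ty":-0.004,"tz":0.09,"turn":0},{"tx":-0.004,"ty":-0.004,"tz":0.108,"turn":0},{"tx":-0.004,"ty":-0.004,"tz":0.116,"turn":0},{"tx":-0.004,"ty":-0.004,"tz":0.116,"turn":0},{"tx":-0.004,"ty":-0.004,"tz":0.116,"turn":0}]}}

```text
time_s: 19.57
eef_pos: [0.5072, -0.2158, 0.0116]
eef_rot: [0.0, -0.473, 0.881, -0.0]
wrist_force: [0.6, -0.2, 0.4]
opening: 0.751
```

>>> {"fn": "move_arm", "kwargs": {"increments": [{"tx":0,"ty":0,"tz":0,"turn":0},{"tx":0,"ty":0,"tz":0,"turn":0},{"tx":0,"ty":0,"tz":0,"turn":0},{"tx":0,"ty":0,"tz":0,"turn":0},{"tx":0,"ty":0,"tz":0,"turn":0},{"tx":0,"ty":0,"tz":0,"turn":0},{"tx":0,"ty":0,"tz":0,"turn":0}], "gripper": 0}}

```text
time_s: 20.15
eef_pos: [0.5082, -0.2166, 0.013]
eef_rot: [0.001, -0.473, 0.881, -0.001]
wrist_force: [-0.2, 1.7, 6.4]
opening: 0.311
```

```bash
python3 - <<'E'
from go import *
plan((.5065,-.215,.12),(.558,-.029,.12,-88.5))
E
```

```text
t20.15 pos [ 0.5082 -0.2166  0.013 ] yaw -123.5 q1 -35 q6 88 op 0.311 F [-0.2  1.7  6.4]
{'tx': np.float64(-0.0004), 'ty': np.float64(0.0019), 'tz': np.float64(-0.107), 'turn': 0} dist 0.107
{'tx': np.float64(-0.1839), 'ty': np.float64(0.0618), 'tz': np.float64(-0.1072), 'turn': np.float64(-35.0)} dist 0.222
```

>>> {"fn": "move_arm", "kwargs": {"increments": [{"tx":0,"ty":0,"tz":-0.03,"turn":0},{"tx":0,"ty":0,"tz":-0.065,"turn":0},{"tx":0,"ty":0,"tz":-0.105,"turn":0},{"tx":-0.184,"ty":0.062,"tz":-0.105,"turn":-35},{"tx":-0.184,"ty":0.062,"tz":-0.105,"turn":-35},{"tx":-0.184,"ty":0.062,"tz":-0.105,"turn":-35},{"tx":-0.184,"ty":0.062,"tz":-0.105,"turn":-35},{"tx":-0.184,"ty":0.062,"tz":-0.105,"turn":-35},{"tx":-0.184,"ty":0.062,"tz":-0.105,"turn":-35},{"tx":-0.184,"ty":0.062,"tz":-0.105,"turn":-35},{"tx":-0.184,"ty":0.062,"tz":-0.105,"turn":-35},{"tx":-0.184,"ty":0.062,"tz":-0.105,"turn":-35}]}}

```text
time_s: 21.15
eef_pos: [0.5568, -0.0292, 0.1163]
eef_rot: [0.0, 0.715, -0.699, 0.0]
wrist_force: [-0.1, -0.7, -1.4]
opening: 0.309
```

```bash
python3 - <<'E'
from go import *
p,d=viewer.camera('side');cv2.imwrite('pics/side15c.png',cv2.resize(p[130:250,180:320,::-1],None,fx=5,fy=5,interpolation=cv2.INTER_CUBIC))
plan((.558,-.029,.0295,-88.5))
E
```

```text
t21.20 pos [ 0.5568 -0.0294  0.1163] yaw -88.7 q1 -15 q6 73 op 0.312 F [-0.7  0.3 -0.9]
{'tx': np.float64(-0.0004), 'ty': np.float64(-0.0012), 'tz': np.float64(0.0868), 'turn': np.float64(-0.2)} dist 0.087
```

View pics/side15c.png

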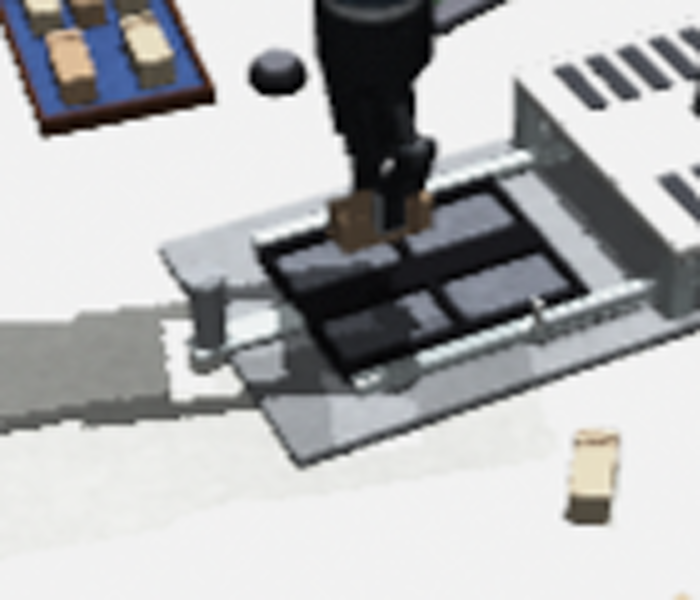

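>>> {"fn": "move_arm", "kwargs": {"increments": [{"tx":0,"ty":-0.001,"tz":0.03,"turn":0},{"tx":0,"ty":-0.001,"tz":0.055,"turn":0},{"tx":0,"ty":-0.001,"tz":0.072,"turn":0},{"tx":0,"ty":-0.001,"tz":0.082,"turn":0},{"tx":0,"ty":-0.001,"tz":0.087,"turn":0},{"tx":0,"ty":-0.001,"tz":0.087,"turn":0},{"tx":0,"ty":-0.001,"tz":0.087,"turn":0}]}}

```text
time_s: 21.78
eef_pos: [0.5587, -0.029, 0.03]
eef_rot: [-0.0, 0.716, -0.698, 0.001]
wrist_force: [1.3, -0.1, -1.2]
opening: 0.31
```

>>> {"fn": "move_arm", "kwargs": {"increments": [{"tx":0,"ty":0,"tz":0,"turn":0},{"tx":0,"ty":0,"tz":0,"turn":0},{"tx":0,"ty":0,"tz":0,"turn":0},{"tx":0,"ty":0,"tz":0,"turn":0},{"tx":0,"ty":0,"tz":-0.02,"turn":0},{"tx":0,"ty":0,"tz":-0.06,"turn":0},{"tx":0,"ty":0,"tz":-0.1,"turn":0},{"tx":0,"ty":0,"tz":-0.1,"turn":0}], "gripper": 0.47}}

```text
time_s: 22.45
eef_pos: [0.5633, -0.0293, 0.1378]
eef_rot: [-0.003, 0.716, -0.698, 0.006]
wrist_force: [2.1, -0.3, 0.8]
opening: 0.469
```

```bash
python3 - <<'E'
from go import *
p,d=viewer.camera('side');cv2.imwrite('pics/side16c.png',cv2.resize(p[130:250,180:320,::-1],None,fx=5,fy=5,interpolation=cv2.INTER_CUBIC))
from seg import blobs
p,d=viewer.camera('top')
for b in blobs('top',p,d,0.012,0.055,(.3,.80,-.7,-.13),60): print(*b)
plan((.6205,-.212,.11,-34))
E
```

```text
[378.  160.4] [ 653.5 -542.3] [ 19. 195.] 28.6 47.4 [21 22 22] 182
[345.4 152.1] [ 691.9 -418.5] [32. 75.] 163.5 31.3 [ 44 170 169] 137
[293.8 170.7] [ 620.9 -211.6] [30. 62.] 54.5 31.4 [168 171 169] 116
[331.4 177.2] [ 591.4 -358.9] [32. 69.] 29.1 31.2 [169 172 154] 136
[357.  206.1] [ 474.2 -453.5] [31. 66.] 42.6 31.1 [168 170 143] 138
[385.5 208.9] [ 461.6 -564.1] [33. 76.] 77.3 31.0 [ 51 153  74] 141
[331.6 223.2] [ 407.9 -348.1] [54. 58.] 178.8 43.7 [45 47 49] 208
[370.9 235.6] [ 358.8 -502.8] [27. 72.] 114.8 31.0 [ 48 170 168] 138
[308.6 240. ] [ 347.  -262.5] [34. 41.] 121.9 21.7 [131 132 133] 73
t22.55 pos [ 0.5598 -0.0285  0.1319] yaw -88.5 q1 -15 q6 73 op 0.470 F [ 0.2  0.2 -0.8]
{'tx': np.float64(0.1849), 'ty': np.float64(-0.0558), 'tz': np.float64(0.0225), 'turn': np.float64(-54.5)} dist 0.194
```

View pics/side16c.png

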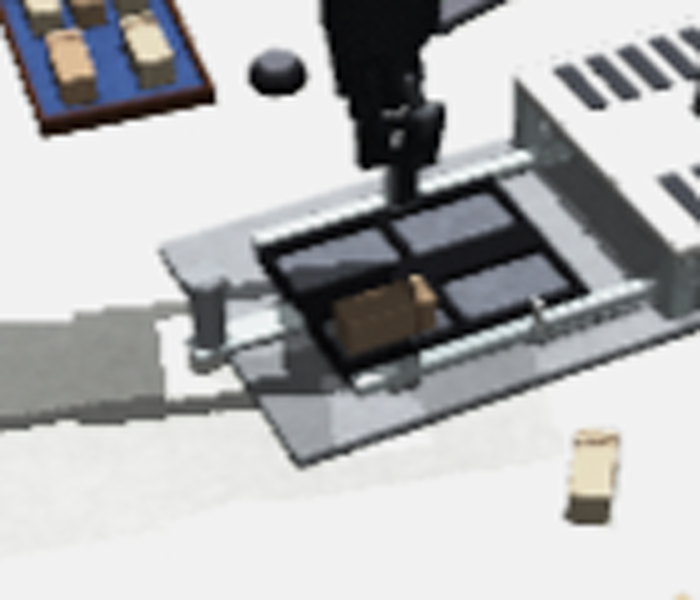

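>>> {"fn": "move_arm", "kwargs": {"increments": [{"tx":0.185,"ty":-0.056,"tz":0.02,"turn":-54.5},{"tx":0.185,"ty":-0.056,"tz":0.02,"turn":-54.5},{"tx":0.185,"ty":-0.056,"tz":0.02,"turn":-54.5},{"tx":0.185,"ty":-0.056,"tz":0.02,"turn":-54.5},{"tx":0.185,"ty":-0.056,"tz":0.02,"turn":-54.5},{"tx":0.185,"ty":-0.056,"tz":0.02,"turn":-54.5},{"tx":0.185,"ty":-0.056,"tz":0.02,"turn":-54.5},{"tx":0.185,"ty":-0.056,"tz":0.02,"turn":-54.5},{"tx":0.185,"ty":-0.056,"tz":0.02,"turn":-54.5},{"tx":0.185,"ty":-0.056,"tz":0.02,"turn":-54.5},{"tx":0.185,"ty":-0.056,"tz":0.02,"turn":-54.5}], "gripper": 0.75}}

```text
time_s: 23.47
eef_pos: [0.6182, -0.2112, 0.1083]
eef_rot: [-0.0, 0.956, -0.294, -0.001]
wrist_force: [0.6, 0.2, 0.3]
opening: 0.751
```

```bash
python3 - <<'E'
from go import *
p,d=viewer.camera('side');cv2.imwrite('pics/side17c.png',cv2.resize(p[150:270,240:380,::-1],None,fx=5,fy=5,interpolation=cv2.INTER_CUBIC))
plan((.6205,-.212,.010,-34.5))
E
```

```text
t23.52 pos [ 0.6184 -0.2113  0.1086] yaw -34.1 q1 -29 q6 5 op 0.749 F [ 0.7  0.1 -0.8]
{'tx': np.float64(0.0023), 'ty': np.float64(-0.0006), 'tz': np.float64(0.0986), 'turn': np.float64(0.4)} dist 0.099
```

View pics/side17c.png

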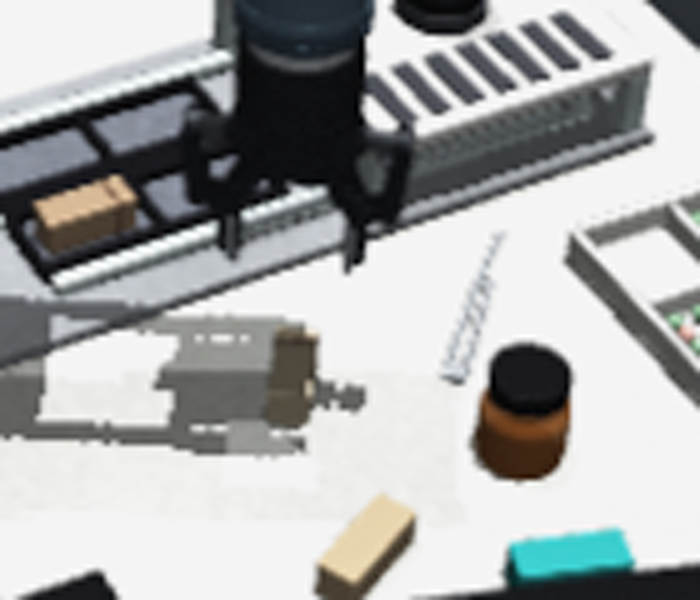

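>>> {"fn": "move_arm", "kwargs": {"increments": [{"tx":0.002,"ty":-0.001,"tz":0.035,"turn":0.4},{"tx":0.002,"ty":-0.001,"tz":0.065,"turn":0.4},{"tx":0.002,"ty":-0.001,"tz":0.085,"turn":0.4},{"tx":0.002,"ty":-0.001,"tz":0.094,"turn":0.4},{"tx":0.002,"ty":-0.001,"tz":0.098,"turn":0.4},{"tx":0.002,"ty":-0.001,"tz":0.098,"turn":0.4},{"tx":0.002,"ty":-0.001,"tz":0.098,"turn":0.4}]}}

```text
time_s: 24.1
eef_pos: [0.6219, -0.2124, 0.0127]
eef_rot: [0.0, 0.955, -0.296, 0.001]
wrist_force: [0.3, 0.4, 0.2]
opening: 0.748
```

>>> {"fn": "move_arm", "kwargs": {"increments": [{"tx":0,"ty":0,"tz":0,"turn":0},{"tx":0,"ty":0,"tz":0,"turn":0},{"tx":0,"ty":0,"tz":0,"turn":0},{"tx":0,"ty":0,"tz":0,"turn":0},{"tx":0,"ty":0,"tz":0,"turn":0},{"tx":0,"ty":0,"tz":0,"turn":0},{"tx":0,"ty":0,"tz":0,"turn":0}], "gripper": 0}}

```text
time_s: 24.68
eef_pos: [0.622, -0.2126, 0.013]
eef_rot: [0.0, 0.955, -0.296, 0.001]
wrist_force: [0.1, -0.4, 6.6]
opening: 0.31
```

```bash
python3 - <<'E'
from go import *
plan((.6205,-.212,.12),(.650,-.0265,.12,-88.5))
E
```

```text
t24.68 pos [ 0.622  -0.2126  0.013 ] yaw -34.4 q1 -29 q6 5 op 0.310 F [ 0.1 -0.4  6.6]
{'tx': np.float64(-0.0013), 'ty': np.float64(0.0003), 'tz': np.float64(-0.107), 'turn': 0} dist 0.107
{'tx': np.float64(-0.0819), 'ty': np.float64(-0.1693), 'tz': np.float64(-0.1072), 'turn': np.float64(54.1)} dist 0.216
```

>>> {"fn": "move_arm", "kwargs": {"increments": [{"tx":0,"ty":0,"tz":-0.03,"turn":0},{"tx":0,"ty":0,"tz":-0.065,"turn":0},{"tx":0,"ty":0,"tz":-0.105,"turn":0},{"tx":-0.082,"ty":-0.169,"tz":-0.105,"turn":54},{"tx":-0.082,"ty":-0.169,"tz":-0.105,"turn":54},{"tx":-0.082,"ty":-0.169,"tz":-0.105,"turn":54},{"tx":-0.082,"ty":-0.169,"tz":-0.105,"turn":54},{"tx":-0.082,"ty":-0.169,"tz":-0.105,"turn":54},{"tx":-0.082,"ty":-0.169,"tz":-0.105,"turn":54},{"tx":-0.082,"ty":-0.169,"tz":-0.105,"turn":54},{"tx":-0.082,"ty":-0.169,"tz":-0.105,"turn":54},{"tx":-0.082,"ty":-0.169,"tz":-0.105,"turn":54},{"tx":-0.082,"ty":-0.169,"tz":-0.105,"turn":54},{"tx":-0.082,"ty":-0.169,"tz":-0.105,"turn":54},{"tx":-0.082,"ty":-0.169,"tz":-0.105,"turn":54}]}}

```text
time_s: 25.93
eef_pos: [0.6487, -0.0264, 0.1162]
eef_rot: [0.0, 0.717, -0.697, -0.0]
wrist_force: [-0.6, 0.4, -0.4]
opening: 0.309
```

```bash
python3 - <<'E'
from go import *
p,d=viewer.camera('side');cv2.imwrite('pics/side18c.png',cv2.resize(p[130:250,200:340,::-1],None,fx=5,fy=5,interpolation=cv2.INTER_CUBIC))
plan((.650,-.0265,.0295,-88.5))
E
```

```text
t25.98 pos [ 0.6488 -0.0264  0.1162] yaw -88.4 q1 -13 q6 76 op 0.309 F [-0.2  0.4 -0.8]
{'tx': np.float64(0.0001), 'ty': np.float64(-0.0012), 'tz': np.float64(0.0867), 'turn': np.float64(0.1)} dist 0.087
```

View pics/side18c.png

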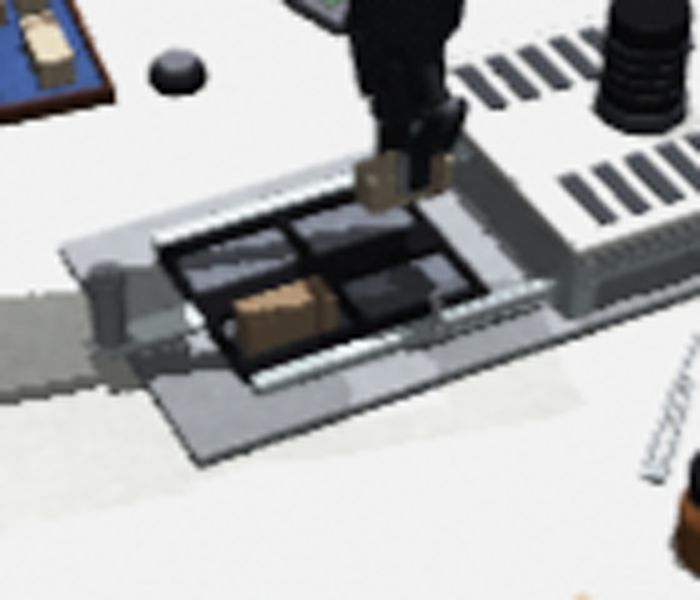

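>>> {"fn": "move_arm", "kwargs": {"increments": [{"tx":0,"ty":0,"tz":0.03,"turn":0},{"tx":0,"ty":0,"tz":0.055,"turn":0},{"tx":0,"ty":0,"tz":0.072,"turn":0},{"tx":0,"ty":0,"tz":0.082,"turn":0},{"tx":0,"ty":0,"tz":0.087,"turn":0},{"tx":0,"ty":0,"tz":0.087,"turn":0},{"tx":0,"ty":0,"tz":0.087,"turn":0}]}}

```text
time_s: 26.57
eef_pos: [0.6498, -0.0265, 0.0302]
eef_rot: [-0.0, 0.717, -0.697, 0.001]
wrist_force: [0.9, 0.2, -1.4]
opening: 0.306
```

>>> {"fn": "move_arm", "kwargs": {"increments": [{"tx":0,"ty":0,"tz":0,"turn":0},{"tx":0,"ty":0,"tz":0,"turn":0},{"tx":0,"ty":0,"tz":0,"turn":0},{"tx":0,"ty":0,"tz":0,"turn":0},{"tx":0,"ty":0,"tz":-0.02,"turn":0},{"tx":0,"ty":0,"tz":-0.06,"turn":0},{"tx":0,"ty":0,"tz":-0.1,"turn":0},{"tx":0,"ty":0,"tz":-0.1,"turn":0}], "gripper": 0.47}}

```text
time_s: 27.23
eef_pos: [0.6544, -0.0273, 0.1391]
eef_rot: [-0.004, 0.717, -0.697, 0.006]
wrist_force: [2.2, -0.4, 1.4]
opening: 0.471
```

```bash
python3 - <<'E'
from go import *
from seg import blobs
p,d=viewer.camera('top')
for b in blobs('top',p,d,0.012,0.055,(.3,.80,-.7,-.13),60): print(*b)
p,d=viewer.camera('side');cv2.imwrite('pics/side19c.png',cv2.resize(p[130:330,200:360,::-1],None,fx=3,fy=3,interpolation=cv2.INTER_CUBIC))
plan((.591,-.359,.11,-61))
E
```

```text
[377.8 160.2] [ 654.6 -541.9] [ 18. 196.] 28.9 45.3 [22 23 23] 178
[345.5 152.1] [ 692.2 -419.7] [30. 74.] 163.5 30.7 [ 46 174 172] 130
[331.5 177.3] [ 591.1 -359.4] [31. 69.] 29.4 32.1 [172 175 157] 134
[357. 206.] [ 475.1 -454.6] [28. 66.] 42.7 30.9 [171 174 147] 136
[385.4 208.8] [ 461.2 -565.1] [30. 72.] 72.6 31.4 [ 52 156  76] 140
[331.5 223.3] [ 408.1 -349.6] [50. 59.] 177.5 43.6 [47 48 51] 209
[371.1 235.5] [ 358.5 -502.2] [27. 74.] 114.9 30.9 [ 50 173 171] 136
[310.5 239.1] [ 352.8 -269.9] [33. 59.] 128.8 21.2 [118 121 121] 87
t27.33 pos [ 0.6508 -0.0266  0.1325] yaw -88.4 q1 -13 q6 76 op 0.467 F [-0.1  1.2 -0. ]
{'tx': np.float64(0.3306), 'ty': np.float64(0.069), 'tz': np.float64(0.0226), 'turn': np.float64(-27.4)} dist 0.338
```

View pics/side19c.png

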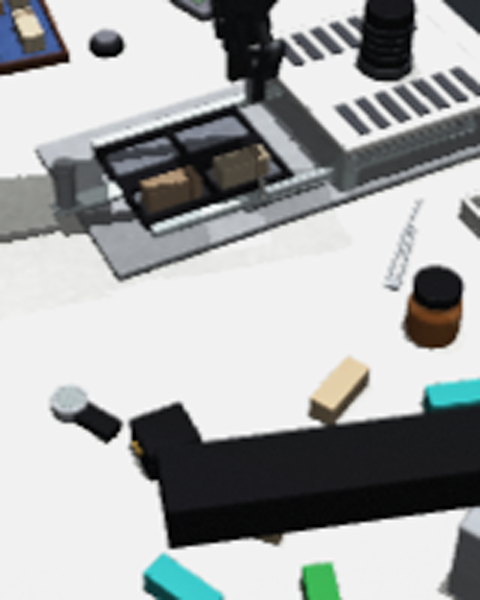

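```bash
python3 - <<'E'
from go import *
d=np.load('pics/side0d.npy');P=cloud('side',d)
for u,v in [(265,290),(300,280),(350,270),(450,255),(500,240),(375,330)]: print(u,v,d[v,u],P[v,u].round(3))
E
```

```text
265 290 0.6791249 [ 0.261 -0.752  0.516]
300 280 0.6915849 [ 0.316 -0.758  0.517]
350 270 0.7065122 [ 0.394 -0.772  0.515]
450 255 0.7242371 [ 0.55  -0.813  0.517]
500 240 1.9130753 [ 1.513 -0.33  -0.345]
375 330 0.7893199 [ 0.44  -0.807  0.373]
```

>>> {"fn": "move_arm", "kwargs": {"increments": [{"tx":0.33,"ty":0.069,"tz":0.02,"turn":-27.4},{"tx":0.33,"ty":0.069,"tz":0.02,"turn":-27.4},{"tx":0.33,"ty":0.069,"tz":0.02,"turn":-27.4},{"tx":0.33,"ty":0.069,"tz":0.02,"turn":-27.4},{"tx":0.33,"ty":0.069,"tz":0.02,"turn":-27.4},{"tx":0.33,"ty":0.069,"tz":0.02,"turn":-27.4},{"tx":0.33,"ty":0.069,"tz":0.02,"turn":-27.4},{"tx":0.33,"ty":0.069,"tz":0.02,"turn":-27.4},{"tx":0.33,"ty":0.069,"tz":0.02,"turn":-27.4},{"tx":0.33,"ty":0.069,"tz":0.02,"turn":-27.4},{"tx":0.33,"ty":0.069,"tz":0.02,"turn":-27.4},{"tx":0.33,"ty":0.069,"tz":0.02,"turn":-27.4}], "gripper": 0.75}}

```text
time_s: 28.33
eef_pos: [0.5887, -0.3559, 0.1082]
eef_rot: [-0.001, 0.862, -0.507, -0.001]
wrist_force: [0.7, 0.5, -0.5]
opening: 0.749
```

```bash
python3 - <<'E'
from go import *
p,d=viewer.camera('side');cv2.imwrite('pics/side20c.png',cv2.resize(p[150:290,240:380,::-1],None,fx=4.2,fy=4.2,interpolation=cv2.INTER_CUBIC))
plan((.591,-.359,.010,-61))
E
```

```text
t28.38 pos [ 0.5891 -0.3556  0.1085] yaw -60.9 q1 -41 q6 20 op 0.749 F [ 0.4  0.6 -0.6]
{'tx': np.float64(0.004), 'ty': np.float64(-0.0), 'tz': np.float64(0.0985), 'turn': np.float64(0.1)} dist 0.099
```

View pics/side20c.png

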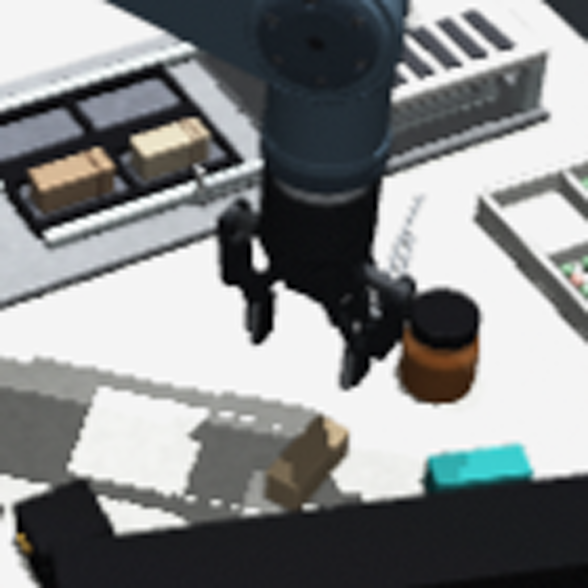

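>>> {"fn": "move_arm", "kwargs": {"increments": [{"tx":0.004,"ty":0,"tz":0.035,"turn":0},{"tx":0.004,"ty":0,"tz":0.065,"turn":0},{"tx":0.004,"ty":0,"tz":0.085,"turn":0},{"tx":0.004,"ty":0,"tz":0.094,"turn":0},{"tx":0.004,"ty":0,"tz":0.098,"turn":0},{"tx":0.004,"ty":0,"tz":0.098,"turn":0},{"tx":0.004,"ty":0,"tz":0.098,"turn":0}]}}

```text
time_s: 28.97
eef_pos: [0.592, -0.3615, 0.0129]
eef_rot: [0.0, 0.862, -0.507, 0.001]
wrist_force: [-0.9, 0.2, -0.3]
opening: 0.749
```

>>> {"fn": "move_arm", "kwargs": {"increments": [{"tx":0,"ty":0,"tz":0,"turn":0},{"tx":0,"ty":0,"tz":0,"turn":0},{"tx":0,"ty":0,"tz":0,"turn":0},{"tx":0,"ty":0,"tz":0,"turn":0},{"tx":0,"ty":0,"tz":0,"turn":0},{"tx":0,"ty":0,"tz":0,"turn":0},{"tx":0,"ty":0,"tz":0,"turn":0}], "gripper": 0}}

```text
time_s: 29.55
eef_pos: [0.5917, -0.3623, 0.013]
eef_rot: [0.0, 0.861, -0.508, 0.001]
wrist_force: [-0.4, 0.2, 5.6]
opening: 0.306
```

```bash
python3 - <<'E'
from go import *
plan((.591,-.359,.12),(.649,.0535,.12,-88.5))
E
```

```text
t29.55 pos [ 0.5917 -0.3623  0.013 ] yaw -61.1 q1 -41 q6 20 op 0.306 F [-0.4  0.2  5.6]
{'tx': np.float64(-0.003), 'ty': np.float64(-0.0011), 'tz': np.float64(-0.107), 'turn': 0} dist 0.107
{'tx': np.float64(-0.3359), 'ty': np.float64(-0.2515), 'tz': np.float64(-0.1076), 'turn': np.float64(27.4)} dist 0.433
```

>>> {"fn": "move_arm", "kwargs": {"increments": [{"tx":0,"ty":0,"tz":-0.03,"turn":0},{"tx":0,"ty":0,"tz":-0.065,"turn":0},{"tx":0,"ty":0,"tz":-0.105,"turn":0},{"tx":-0.336,"ty":-0.251,"tz":-0.105,"turn":27.4},{"tx":-0.336,"ty":-0.251,"tz":-0.105,"turn":27.4},{"tx":-0.336,"ty":-0.251,"tz":-0.105,"turn":27.4},{"tx":-0.336,"ty":-0.251,"tz":-0.105,"turn":27.4},{"tx":-0.336,"ty":-0.251,"tz":-0.105,"turn":27.4},{"tx":-0.336,"ty":-0.251,"tz":-0.105,"turn":27.4},{"tx":-0.336,"ty":-0.251,"tz":-0.105,"turn":27.4},{"tx":-0.336,"ty":-0.251,"tz":-0.105,"turn":27.4},{"tx":-0.336,"ty":-0.251,"tz":-0.105,"turn":27.4},{"tx":-0.336,"ty":-0.251,"tz":-0.105,"turn":27.4},{"tx":-0.336,"ty":-0.251,"tz":-0.105,"turn":27.4},{"tx":-0.336,"ty":-0.251,"tz":-0.105,"turn":27.4},{"tx":-0.336,"ty":-0.251,"tz":-0.105,"turn":27.4},{"tx":-0.336,"ty":-0.251,"tz":-0.105,"turn":27.4}]}}

```text
time_s: 30.97
eef_pos: [0.6475, 0.0527, 0.1161]
eef_rot: [0.0, 0.716, -0.698, -0.0]
wrist_force: [-0.3, 0.2, -1.2]
opening: 0.314
```

```bash
python3 - <<'E'
from go import *
p,d=viewer.camera('side');cv2.imwrite('pics/side21c.png',cv2.resize(p[130:250,200:340,::-1],None,fx=5,fy=5,interpolation=cv2.INTER_CUBIC))
plan((.649,.0535,.0295,-88.5))
E
```

```text
t31.02 pos [0.6476 0.0523 0.1162] yaw -88.6 q1 -6 q6 83 op 0.308 F [-0.5 -0.9 -1.2]
{'tx': np.float64(-0.0011), 'ty': np.float64(-0.0014), 'tz': np.float64(0.0867), 'turn': np.float64(-0.1)} dist 0.087
```

View pics/side21c.png

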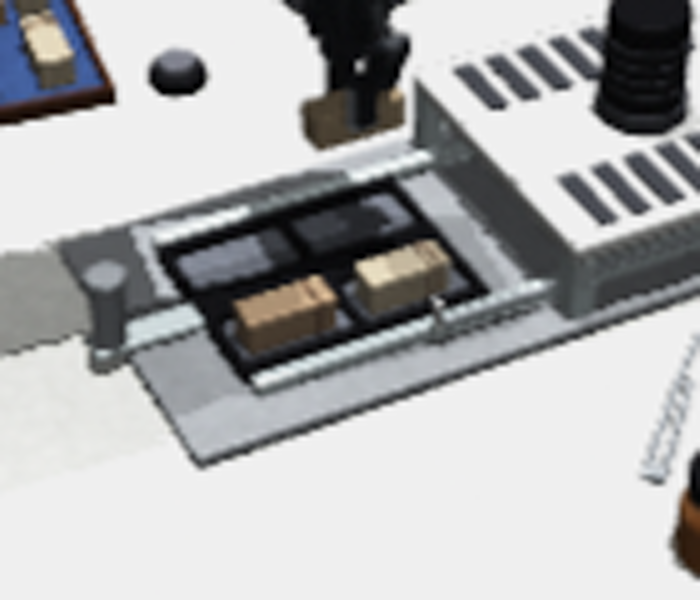

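>>> {"fn": "move_arm", "kwargs": {"increments": [{"tx":-0.001,"ty":-0.001,"tz":0.03,"turn":0},{"tx":-0.001,"ty":-0.001,"tz":0.055,"turn":0},{"tx":-0.001,"ty":-0.001,"tz":0.072,"turn":0},{"tx":-0.001,"ty":-0.001,"tz":0.082,"turn":0},{"tx":-0.001,"ty":-0.001,"tz":0.087,"turn":0},{"tx":-0.001,"ty":-0.001,"tz":0.087,"turn":0},{"tx":-0.001,"ty":-0.001,"tz":0.087,"turn":0}]}}

```text
time_s: 31.6
eef_pos: [0.6496, 0.0541, 0.0302]
eef_rot: [-0.0, 0.716, -0.698, 0.001]
wrist_force: [1.2, -0.4, -0.4]
opening: 0.308
```

>>> {"fn": "move_arm", "kwargs": {"increments": [{"tx":0,"ty":0,"tz":0,"turn":0},{"tx":0,"ty":0,"tz":0,"turn":0},{"tx":0,"ty":0,"tz":0,"turn":0},{"tx":0,"ty":0,"tz":0,"turn":0},{"tx":0,"ty":0,"tz":-0.02,"turn":0},{"tx":0,"ty":0,"tz":-0.06,"turn":0},{"tx":0,"ty":0,"tz":-0.1,"turn":0},{"tx":0,"ty":0,"tz":-0.1,"turn":0}], "gripper": 0.47}}

```text
time_s: 32.27
eef_pos: [0.6542, 0.0548, 0.1391]
eef_rot: [-0.005, 0.717, -0.697, 0.006]
wrist_force: [2.0, 0.2, 1.2]
opening: 0.467
```

```bash
python3 - <<'E'
from go import *
from seg import blobs
p,d=viewer.camera('top')
for b in blobs('top',p,d,0.012,0.055,(.3,.80,-.7,-.13),60): print(*b)
p,d=viewer.camera('side');cv2.imwrite('pics/side22c.png',cv2.resize(p[130:250,200:340,::-1],None,fx=5,fy=5,interpolation=cv2.INTER_CUBIC))
plan((.4745,-.454,.11,-47))
E
```

```text
[377.8 160.1] [ 653.8 -542.8] [ 18. 195.] 28.8 47.1 [21 23 23] 181
[345.4 152. ] [ 692.1 -420.2] [29. 74.] 163.6 30.6 [ 46 175 173] 132
[357. 206.] [ 475.2 -452.6] [31. 69.] 42.6 30.7 [172 174 148] 140
[385.5 208.8] [ 461.3 -565.3] [30. 72.] 72.6 30.7 [ 52 157  76] 138
[331.5 223.3] [ 408.  -349.5] [50. 59.] 177.5 43.8 [47 49 51] 210
[370.8 235.6] [ 358.4 -501.9] [27. 74.] 114.9 31.5 [ 50 174 172] 140
[309.2 239.5] [ 347.5 -266.5] [35. 45.] 107.0 20.5 [123 127 125] 80
t32.37 pos [0.6507 0.055  0.1324] yaw -88.4 q1 -6 q6 83 op 0.467 F [-0.8 -0.1 -0. ]
{'tx': np.float64(0.504), 'ty': np.float64(0.1901), 'tz': np.float64(0.0217), 'turn': np.float64(-41.4)} dist 0.539
```

View pics/side22c.png

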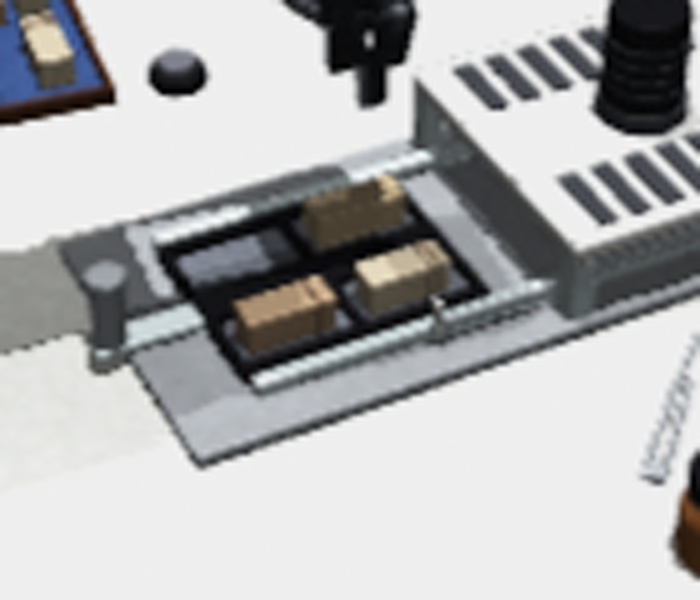

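>>> {"fn": "move_arm", "kwargs": {"increments": [{"tx":0.502,"ty":0.19,"tz":0.02,"turn":-41.2},{"tx":0.502,"ty":0.19,"tz":0.02,"turn":-41.2},{"tx":0.502,"ty":0.19,"tz":0.02,"turn":-41.2},{"tx":0.502,"ty":0.19,"tz":0.02,"turn":-41.2},{"tx":0.502,"ty":0.19,"tz":0.02,"turn":-41.2},{"tx":0.502,"ty":0.19,"tz":0.02,"turn":-41.2},{"tx":0.502,"ty":0.19,"tz":0.02,"turn":-41.2},{"tx":0.502,"ty":0.19,"tz":0.02,"turn":-41.2},{"tx":0.502,"ty":0.19,"tz":0.02,"turn":-41.2},{"tx":0.502,"ty":0.19,"tz":0.02,"turn":-41.2},{"tx":0.502,"ty":0.19,"tz":0.02,"turn":-41.2},{"tx":0.502,"ty":0.19,"tz":0.02,"turn":-41.2},{"tx":0.502,"ty":0.19,"tz":0.02,"turn":-41.2},{"tx":0.502,"ty":0.19,"tz":0.02,"turn":-41.2},{"tx":0.502,"ty":0.19,"tz":0.02,"turn":-41.2},{"tx":0.502,"ty":0.19,"tz":0.02,"turn":-41.2}], "gripper": 0.75}}

```text
time_s: 33.7
eef_pos: [0.4716, -0.4509, 0.1075]
eef_rot: [-0.001, 0.916, -0.401, -0.001]
wrist_force: [-0.5, 1.4, -0.0]
opening: 0.753
```

```bash
python3 - <<'E'
from go import *
p,d=viewer.camera('top');cv2.imwrite('pics/top23c.png',cv2.resize(p[110:260,200:400,::-1],None,fx=4,fy=4,interpolation=cv2.INTER_CUBIC))
from seg import blobs
for b in blobs('top',p,d,0.031,0.055,(.45,.70,-.08,.12),20): print(*b)
plan((.4745,-.454,.010,-47.2))
E
```

```text
[223.9 163.2] [653.   65.7] [28. 69.] 179.3 46.2 [180 182 166] 127
[246.7 164.2] [647.1 -24.8] [28. 60.] 178.9 45.8 [178 181 178] 113
[247.9 186.8] [557.4 -27.1] [27. 63.] 178.9 45.5 [180 182 158] 122
t33.75 pos [ 0.4723 -0.45    0.1079] yaw -47.2 q1 -54 q6 -7 op 0.747 F [0.1 0.2 1.1]
{'tx': np.float64(0.0047), 'ty': np.float64(0.0012), 'tz': np.float64(0.0978), 'turn': np.float64(-0.0)} dist 0.098
```

View pics/top23c.png

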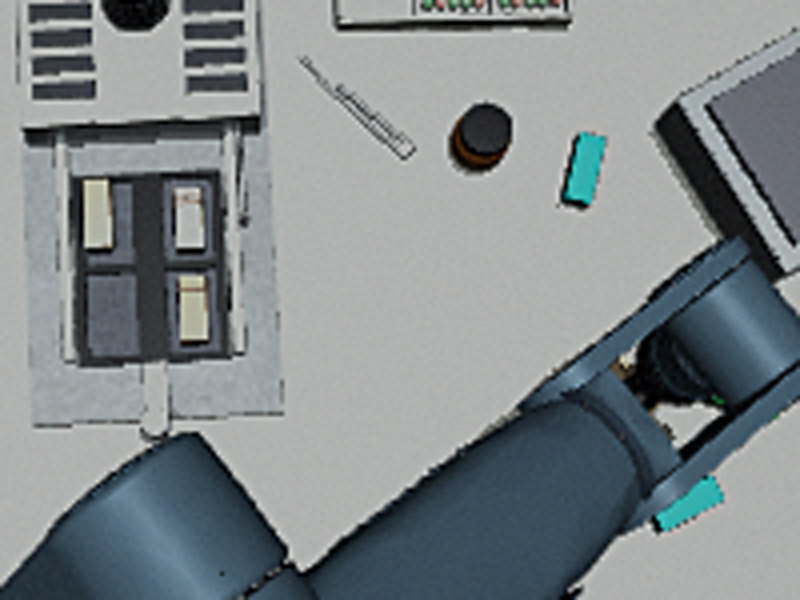

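>>> {"fn": "move_arm", "kwargs": {"increments": [{"tx":0.004,"ty":0.001,"tz":0.035,"turn":0},{"tx":0.004,"ty":0.001,"tz":0.065,"turn":0},{"tx":0.004,"ty":0.001,"tz":0.085,"turn":0},{"tx":0.004,"ty":0.001,"tz":0.094,"turn":0},{"tx":0.004,"ty":0.001,"tz":0.098,"turn":0},{"tx":0.004,"ty":0.001,"tz":0.098,"turn":0},{"tx":0.004,"ty":0.001,"tz":0.098,"turn":0}]}}

```text
time_s: 34.33
eef_pos: [0.4755, -0.4556, 0.0127]
eef_rot: [0.0, 0.916, -0.4, 0.001]
wrist_force: [-0.3, 0.5, 0.7]
opening: 0.747
```

>>> {"fn": "move_arm", "kwargs": {"increments": [{"tx":0,"ty":0,"tz":0,"turn":0},{"tx":0,"ty":0,"tz":0,"turn":0},{"tx":0,"ty":0,"tz":0,"turn":0},{"tx":0,"ty":0,"tz":0,"turn":0},{"tx":0,"ty":0,"tz":0,"turn":0},{"tx":0,"ty":0,"tz":0,"turn":0},{"tx":0,"ty":0,"tz":0,"turn":0}], "gripper": 0}}

```text
time_s: 34.92
eef_pos: [0.4751, -0.4566, 0.013]
eef_rot: [0.001, 0.916, -0.401, 0.001]
wrist_force: [-0.4, 0.5, 7.1]
opening: 0.307
```

```bash
python3 - <<'E'
from go import *
plan((.4745,-.454,.12),(.5575,.051,.12,-88.5))
E
```

```text
t34.92 pos [ 0.4751 -0.4566  0.013 ] yaw -47.3 q1 -54 q6 -7 op 0.307 F [-0.4  0.5  7.1]
{'tx': np.float64(-0.002), 'ty': np.float64(-0.0013), 'tz': np.float64(-0.107), 'turn': 0} dist 0.107
{'tx': np.float64(-0.3166), 'ty': np.float64(-0.405), 'tz': np.float64(-0.1079), 'turn': np.float64(41.2)} dist 0.525
```

>>> {"fn": "move_arm", "kwargs": {"increments": [{"tx":0,"ty":0,"tz":-0.03,"turn":0},{"tx":0,"ty":0,"tz":-0.065,"turn":0},{"tx":0,"ty":0,"tz":-0.105,"turn":0},{"tx":-0.317,"ty":-0.405,"tz":-0.105,"turn":41.2},{"tx":-0.317,"ty":-0.405,"tz":-0.105,"turn":41.2},{"tx":-0.317,"ty":-0.405,"tz":-0.105,"turn":41.2},{"tx":-0.317,"ty":-0.405,"tz":-0.105,"turn":41.2},{"tx":-0.317,"ty":-0.405,"tz":-0.105,"turn":41.2},{"tx":-0.317,"ty":-0.405,"tz":-0.105,"turn":41.2},{"tx":-0.317,"ty":-0.405,"tz":-0.105,"turn":41.2},{"tx":-0.317,"ty":-0.405,"tz":-0.105,"turn":41.2},{"tx":-0.317,"ty":-0.405,"tz":-0.105,"turn":41.2},{"tx":-0.317,"ty":-0.405,"tz":-0.105,"turn":41.2},{"tx":-0.317,"ty":-0.405,"tz":-0.105,"turn":41.2},{"tx":-0.317,"ty":-0.405,"tz":-0.105,"turn":41.2},{"tx":-0.317,"ty":-0.405,"tz":-0.105,"turn":41.2},{"tx":-0.317,"ty":-0.405,"tz":-0.105,"turn":41.2},{"tx":-0.317,"ty":-0.405,"tz":-0.105,"turn":41.2},{"tx":-0.317,"ty":-0.405,"tz":-0.105,"turn":41.2}]}}

```text
time_s: 36.5
eef_pos: [0.5564, 0.0514, 0.1162]
eef_rot: [0.0, 0.717, -0.698, 0.0]
wrist_force: [0.1, 0.3, -1.6]
opening: 0.312
```

```bash
python3 - <<'E'
from go import *
p,d=viewer.camera('side');cv2.imwrite('pics/side24c.png',cv2.resize(p[130:250,200:340,::-1],None,fx=5,fy=5,interpolation=cv2.INTER_CUBIC))
plan((.5575,.051,.0295,-88.5))
E
```

```text
t36.55 pos [0.5564 0.051  0.1162] yaw -88.5 q1 -7 q6 82 op 0.311 F [ 0.1  0.1 -1.1]
{'tx': np.float64(-0.0), 'ty': np.float64(-0.0011), 'tz': np.float64(0.0867), 'turn': np.float64(-0.0)} dist 0.087
```

View pics/side24c.png

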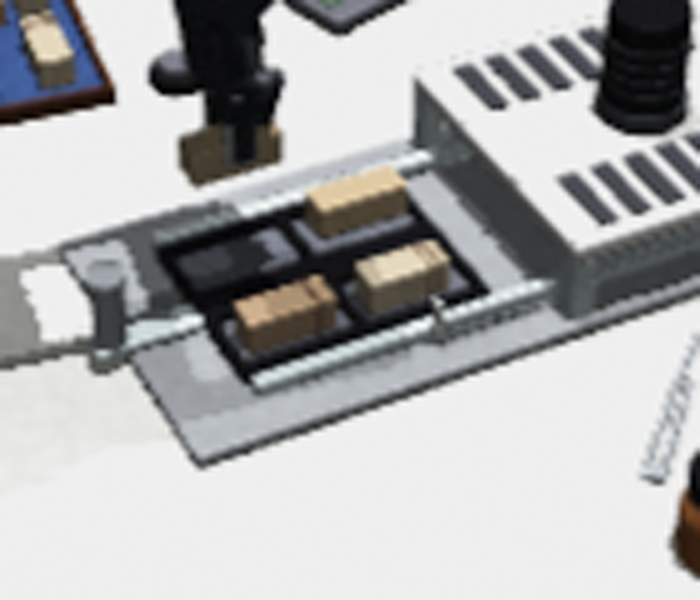

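>>> {"fn": "move_arm", "kwargs": {"increments": [{"tx":0,"ty":0,"tz":0.03,"turn":0},{"tx":0,"ty":0,"tz":0.055,"turn":0},{"tx":0,"ty":0,"tz":0.072,"turn":0},{"tx":0,"ty":0,"tz":0.082,"turn":0},{"tx":0,"ty":0,"tz":0.087,"turn":0},{"tx":0,"ty":0,"tz":0.087,"turn":0},{"tx":0,"ty":0,"tz":0.087,"turn":0}]}}

```text
time_s: 37.13
eef_pos: [0.5573, 0.0513, 0.03]
eef_rot: [-0.0, 0.716, -0.698, 0.001]
wrist_force: [0.0, -0.1, -1.5]
opening: 0.308
```

>>> {"fn": "move_arm", "kwargs": {"increments": [{"tx":0,"ty":0,"tz":0,"turn":0},{"tx":0,"ty":0,"tz":0,"turn":0},{"tx":0,"ty":0,"tz":0,"turn":0},{"tx":0,"ty":0,"tz":0,"turn":0},{"tx":0,"ty":0,"tz":-0.02,"turn":0},{"tx":0,"ty":0,"tz":-0.06,"turn":0},{"tx":0,"ty":0,"tz":-0.1,"turn":0},{"tx":0,"ty":0,"tz":-0.1,"turn":0}], "gripper": 0.47}}

```text
time_s: 37.8
eef_pos: [0.562, 0.0518, 0.1378]
eef_rot: [-0.004, 0.717, -0.697, 0.005]
wrist_force: [2.3, -0.2, 1.0]
opening: 0.47
```

```bash
python3 - <<'E'
from go import *
plan((.40,.25,.16,-88.5))
E
```

```text
t37.80 pos [0.562  0.0518 0.1378] yaw -88.4 q1 -7 q6 82 op 0.470 F [ 2.3 -0.2  1. ]
{'tx': np.float64(-0.2025), 'ty': np.float64(0.1561), 'tz': np.float64(-0.0247), 'turn': np.float64(0.1)} dist 0.257
```

>>> {"fn": "move_arm", "kwargs": {"increments": [{"tx":-0.2,"ty":0.156,"tz":-0.025,"turn":0},{"tx":-0.2,"ty":0.156,"tz":-0.025,"turn":0},{"tx":-0.2,"ty":0.156,"tz":-0.025,"turn":0},{"tx":-0.2,"ty":0.156,"tz":-0.025,"turn":0},{"tx":-0.2,"ty":0.156,"tz":-0.025,"turn":0},{"tx":-0.2,"ty":0.156,"tz":-0.025,"turn":0},{"tx":-0.2,"ty":0.156,"tz":-0.025,"turn":0},{"tx":-0.2,"ty":0.156,"tz":-0.025,"turn":0}]}}

```text
time_s: 38.47
eef_pos: [0.3939, 0.2497, 0.1548]
eef_rot: [-0.001, 0.718, -0.696, 0.0]
wrist_force: [1.2, -0.1, -0.2]
opening: 0.469
```

```bash
python3 - <<'E'
from go import *
p,d=viewer.camera('top');cv2.imwrite('pics/top25c.png',cv2.resize(p[130:215,200:280,::-1],None,fx=7,fy=7,interpolation=cv2.INTER_CUBIC))
from seg import blobs
for b in blobs('top',p,d,0.031,0.055,(.45,.70,-.08,.12),20): print(*b)
P=cloud('top',d)
m=(P[...,2]>.035)&(P[...,2]<.06)&(P[...,0]>.5)&(P[...,0]<.69)&(P[...,1]>-.07)&(P[...,1]<.1)
Q=P[m]
for nm,sel in [('FL',(Q[:,0]>.605)&(Q[:,1]>.012)),('FR',(Q[:,0]>.605)&(Q[:,1]<.012)),('NL',(Q[:,0]<.6)&(Q[:,1]>.012)),('NR',(Q[:,0]<.6)&(Q[:,1]<.012))]:
    q=Q[sel]; A=np.c_[q[:,:2]-q[:,:2].mean(0),np.ones(len(q))]; s=np.linalg.lstsq(A,q[:,2],rcond=None)[0]; print(nm,len(q),s.round(3))
p,d=viewer.camera('side');cv2.imwrite('pics/side25c.png',cv2.resize(p[130:250,200:340,::-1],None,fx=5,fy=5,interpolation=cv2.INTER_CUBIC))
E
```

```text
[223.9 163.1] [653.1  65.7] [28. 68.] 179.3 45.8 [166 169 152] 126
[246.8 164.4] [647.2 -24.8] [28. 60.] 178.9 45.5 [165 168 166] 114
[247.9 186.8] [557.4 -27.1] [27. 63.] 178.9 45.9 [165 167 146] 119
[227.4 188.1] [555.1  51. ] [27. 64.] 179.4 45.9 [166 168 149] 125
FL 116 [ 0.033 -0.03   0.043]
FR 109 [-0.008  0.058  0.042]
NL 119 [ 0.003 -0.056  0.043]
NR 120 [0.013 0.055 0.042]
```

View pics/top25c.png

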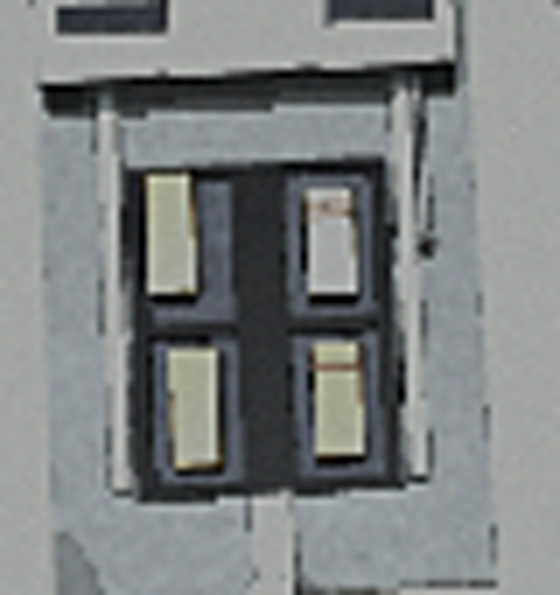

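View pics/side25c.png

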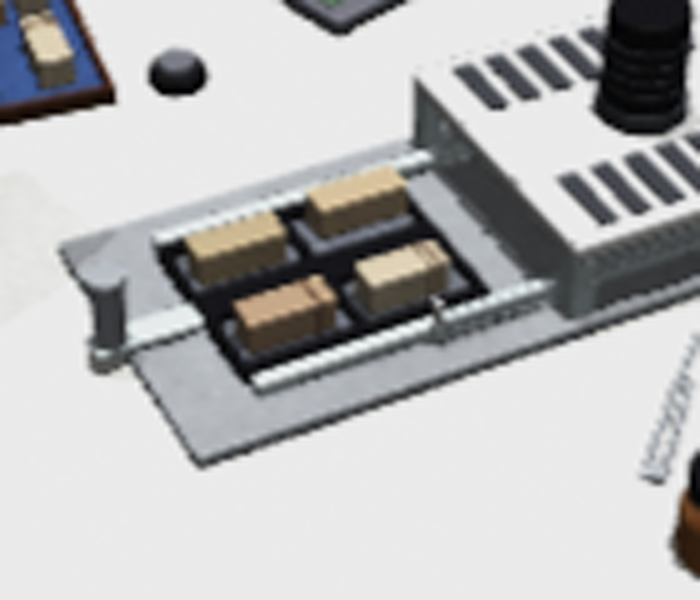

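```bash
python3 - <<'E'
from go import *
plan((.4437,.0082,.13,-88.5),(.4437,.0082,.037,-88.5))
E
```

```text
t38.57 pos [0.3958 0.2478 0.1546] yaw -88.4 q1 17 q6 106 op 0.470 F [ 0.1  0.2 -0. ]
{'tx': np.float64(0.2408), 'ty': np.float64(-0.0411), 'tz': np.float64(0.0246), 'turn': np.float64(0.1)} dist 0.246
{'tx': np.float64(0.2408), 'ty': np.float64(-0.041), 'tz': np.float64(0.1176), 'turn': np.float64(0.1)} dist 0.271
```

>>> {"fn": "move_arm", "kwargs": {"increments": [{"tx":0.24,"ty":-0.041,"tz":0.02,"turn":0},{"tx":0.24,"ty":-0.041,"tz":0.02,"turn":0},{"tx":0.24,"ty":-0.041,"tz":0.02,"turn":0},{"tx":0.24,"ty":-0.041,"tz":0.02,"turn":0},{"tx":0.24,"ty":-0.041,"tz":0.02,"turn":0},{"tx":0.24,"ty":-0.041,"tz":0.02,"turn":0},{"tx":0.24,"ty":-0.041,"tz":0.02,"turn":0},{"tx":0.24,"ty":-0.041,"tz":0.02,"turn":0},{"tx":0.24,"ty":-0.041,"tz":0.02,"turn":0}], "gripper": 0.9}}

```text
time_s: 39.32
eef_pos: [0.4427, 0.008, 0.134]
eef_rot: [0.0, 0.716, -0.699, -0.0]
wrist_force: [0.3, -0.1, -0.3]
opening: 0.9
```

```bash
python3 - <<'E'
from go import *
plan((.4437,.0082,.037,-88.5))
p,d=viewer.camera('side');cv2.imwrite('pics/side26c.png',cv2.resize(p[130:250,160:300,::-1],None,fx=5,fy=5,interpolation=cv2.INTER_CUBIC))
P=cloud('side',d); m=(P[...,2]>.06)&(P[...,2]<.085)&(abs(P[...,0]-.4437)<.05)&(abs(P[...,1]-.008)<.05); print(m.sum(),P[m].mean(0) if m.any() else 0)
E
```

```text
t39.32 pos [0.4427 0.008  0.134 ] yaw -88.6 q1 -14 q6 74 op 0.900 F [ 0.3 -0.1 -0.3]
{'tx': np.float64(-0.0002), 'ty': np.float64(-0.0011), 'tz': np.float64(0.097), 'turn': np.float64(-0.1)} dist 0.097
64 [0.44145238 0.00490221 0.07377725]
```

View pics/side26c.png

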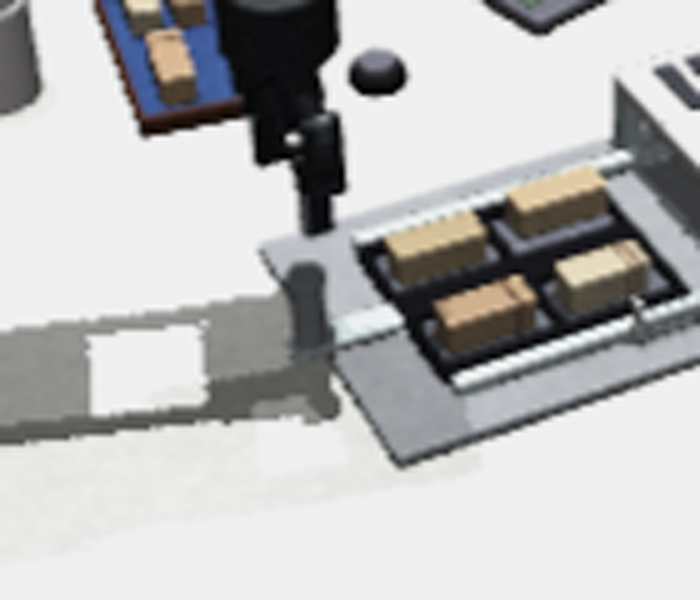

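>>> {"fn": "move_arm", "kwargs": {"increments": [{"tx":0,"ty":-0.001,"tz":0.035,"turn":0},{"tx":0,"ty":-0.001,"tz":0.065,"turn":0},{"tx":0,"ty":-0.001,"tz":0.085,"turn":0},{"tx":0,"ty":-0.001,"tz":0.094,"turn":0},{"tx":0,"ty":-0.001,"tz":0.097,"turn":0},{"tx":0,"ty":-0.001,"tz":0.097,"turn":0},{"tx":0,"ty":-0.001,"tz":0.097,"turn":0}]}}

```text
time_s: 39.95
eef_pos: [0.4447, 0.0093, 0.0383]
eef_rot: [-0.0, 0.717, -0.697, 0.001]
wrist_force: [0.2, -0.6, -0.5]
opening: 0.903
```

>>> {"fn": "move_arm", "kwargs": {"increments": [{"tx":0,"ty":0,"tz":0,"turn":0},{"tx":0,"ty":0,"tz":0,"turn":0},{"tx":0,"ty":0,"tz":0,"turn":0},{"tx":0,"ty":0,"tz":0,"turn":0},{"tx":0,"ty":0,"tz":0,"turn":0},{"tx":0,"ty":0,"tz":0,"turn":0},{"tx":0,"ty":0,"tz":0,"turn":0},{"tx":0,"ty":0,"tz":0,"turn":0}], "gripper": 0}}

```text
time_s: 40.62
eef_pos: [0.4442, 0.0089, 0.0381]
eef_rot: [-0.0, 0.717, -0.697, 0.0]
wrist_force: [-2.3, -0.2, 7.5]
opening: 0.299
```

```bash
python3 - <<'E'
from go import *
a=np.radians(1.5); b=np.array([np.cos(a),np.sin(a),0])
o=get_obs()['eef_pos']
plan(*[o+b*x for x in (.05,.16)])
E
```

```text
t40.62 pos [0.4442 0.0089 0.0381] yaw -88.4 q1 -14 q6 74 op 0.299 F [-2.3 -0.2  7.5]
{'tx': np.float64(0.0), 'ty': np.float64(-0.05), 'tz': np.float64(0.0), 'turn': 0} dist 0.050
{'tx': np.float64(0.0002), 'ty': np.float64(-0.16), 'tz': np.float64(0.0001), 'turn': 0} dist 0.160
```

>>> {"fn": "move_arm", "kwargs": {"increments": [{"tx":0,"ty":-0.003,"tz":0,"turn":0},{"tx":0,"ty":-0.01,"tz":0,"turn":0},{"tx":0,"ty":-0.02,"tz":0,"turn":0},{"tx":0,"ty":-0.03,"tz":0,"turn":0},{"tx":0,"ty":-0.04,"tz":0,"turn":0},{"tx":0,"ty":-0.05,"tz":0,"turn":0},{"tx":0,"ty":-0.06,"tz":0,"turn":0},{"tx":0,"ty":-0.07,"tz":0,"turn":0},{"tx":0,"ty":-0.08,"tz":0,"turn":0}]}}

```text
time_s: 41.37
eef_pos: [0.5198, 0.0116, 0.038]
eef_rot: [0.003, 0.717, -0.697, -0.004]
wrist_force: [-22.0, -0.9, 25.2]
opening: 0.297
```

```bash
python3 - <<'E'
from go import *
a=np.radians(1.5); b=np.array([np.cos(a),np.sin(a),0])
plan(np.array([.4442,.0089,.0381])+b*.165)
p,d=viewer.camera('side');cv2.imwrite('pics/side27c.png',cv2.resize(p[130:250,180:320,::-1],None,fx=5,fy=5,interpolation=cv2.INTER_CUBIC))
E
```

```text
t41.37 pos [0.5198 0.0116 0.038 ] yaw -88.4 q1 -12 q6 77 op 0.297 F [-22.   -0.9  25.2]
{'tx': np.float64(0.0009), 'ty': np.float64(-0.0894), 'tz': np.float64(-0.001), 'turn': 0} dist 0.089
```

View pics/side27c.png

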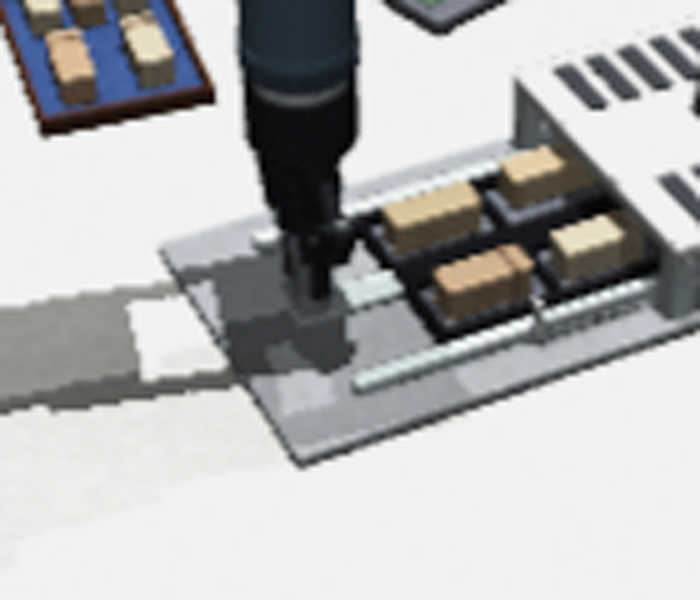

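```bash
python3 - <<'E'
from go import *
plan()
E
```

```text
t41.42 pos [0.5232 0.0112 0.0382] yaw -88.4 q1 -12 q6 77 op 0.296 F [-6.3  0.1  5.9]
```

>>> {"fn": "move_arm", "kwargs": {"increments": [{"tx":0,"ty":0,"tz":-0.001,"turn":0},{"tx":0,"ty":0,"tz":-0.002,"turn":0},{"tx":0,"ty":0,"tz":-0.002,"turn":0}]}}

```text
time_s: 41.67
eef_pos: [0.5235, 0.0113, 0.0389]
eef_rot: [-0.0, 0.717, -0.698, -0.0]
wrist_force: [2.1, -1.4, -6.1]
opening: 0.296
```

>>> {"fn": "move_arm", "kwargs": {"increments": [{"tx":0,"ty":-0.008,"tz":0,"turn":0},{"tx":0,"ty":-0.016,"tz":0,"turn":0},{"tx":0,"ty":-0.024,"tz":0,"turn":0},{"tx":0,"ty":-0.032,"tz":0,"turn":0},{"tx":0,"ty":-0.04,"tz":0,"turn":0}]}}

```text
time_s: 42.08
eef_pos: [0.5613, 0.0128, 0.0382]
eef_rot: [0.002, 0.717, -0.697, -0.002]
wrist_force: [-8.7, -0.1, 1.5]
opening: 0.302
```

>>> {"fn": "move_arm", "kwargs": {"increments": [{"tx":0,"ty":-0.007,"tz":0,"turn":0},{"tx":0,"ty":-0.014,"tz":0,"turn":0},{"tx":0,"ty":-0.021,"tz":0,"turn":0},{"tx":0,"ty":-0.028,"tz":0,"turn":0},{"tx":0,"ty":-0.034,"tz":0,"turn":0},{"tx":0,"ty":-0.04,"tz":0,"turn":0},{"tx":0,"ty":-0.044,"tz":0,"turn":0},{"tx":0,"ty":-0.047,"tz":0,"turn":0}]}}

```text
time_s: 42.75
eef_pos: [0.6085, 0.0139, 0.0382]
eef_rot: [0.002, 0.717, -0.697, -0.002]
wrist_force: [-8.3, -0.3, 2.3]
opening: 0.298
```

>>> {"fn": "move_arm", "kwargs": {"increments": [{"tx":0,"ty":-0.001,"tz":0,"turn":0},{"tx":0,"ty":-0.002,"tz":0,"turn":0},{"tx":0,"ty":-0.003,"tz":0,"turn":0},{"tx":0,"ty":-0.004,"tz":0,"turn":0}]}}

```text
time_s: 43.08
eef_pos: [0.612, 0.0141, 0.0382]
eef_rot: [0.002, 0.717, -0.697, -0.002]
wrist_force: [-7.2, -0.2, 1.2]
opening: 0.295
```

```bash
python3 - <<'E'
from go import *
plan()
p,d=viewer.camera('side');cv2.imwrite('pics/side28c.png',cv2.resize(p[130:250,200:340,::-1],None,fx=5,fy=5,interpolation=cv2.INTER_CUBIC))
E
```

```text
t43.08 pos [0.612  0.0141 0.0382] yaw -88.4 q1 -10 q6 79 op 0.295 F [-7.2 -0.2  1.2]
```

View pics/side28c.png

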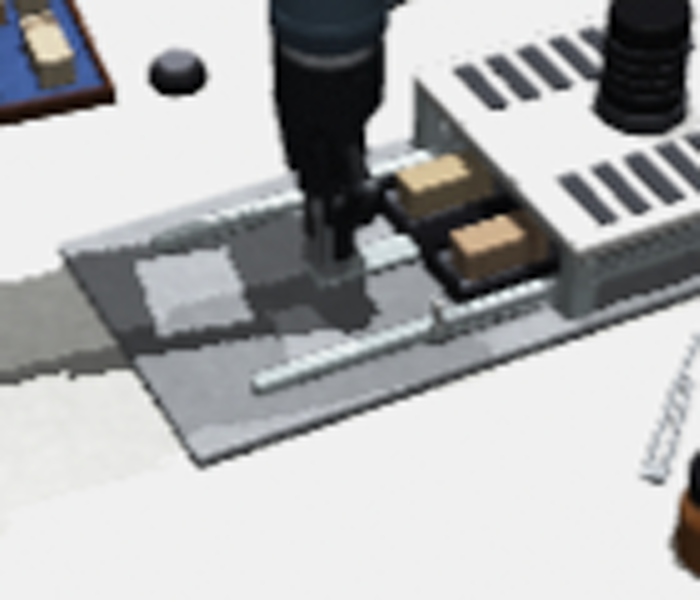

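>>> {"fn": "move_arm", "kwargs": {"increments": [{"tx":0,"ty":-0.0015,"tz":0,"turn":0},{"tx":0,"ty":-0.003,"tz":0,"turn":0},{"tx":0,"ty":-0.0045,"tz":0,"turn":0},{"tx":0,"ty":-0.006,"tz":0,"turn":0},{"tx":0,"ty":-0.0075,"tz":0,"turn":0},{"tx":0,"ty":-0.009,"tz":0,"turn":0}]}}

```text
time_s: 43.63
eef_pos: [0.621, 0.0143, 0.0382]
eef_rot: [0.002, 0.717, -0.697, -0.002]
wrist_force: [-9.1, -0.3, 1.9]
opening: 0.3
```

>>> {"fn": "move_arm", "kwargs": {"increments": [{"tx":0,"ty":-0.001,"tz":0,"turn":0},{"tx":0,"ty":-0.002,"tz":0,"turn":0},{"tx":0,"ty":-0.003,"tz":0,"turn":0},{"tx":0,"ty":-0.004,"tz":0,"turn":0}]}}

```text
time_s: 43.97
eef_pos: [0.6251, 0.0144, 0.0383]
eef_rot: [0.002, 0.717, -0.697, -0.002]
wrist_force: [-7.6, -0.7, 1.9]
opening: 0.298
```

>>> {"fn": "move_arm", "kwargs": {"increments": [{"tx":0,"ty":-0.001,"tz":0,"turn":0},{"tx":0,"ty":-0.002,"tz":0,"turn":0},{"tx":0,"ty":-0.003,"tz":0,"turn":0}]}}

```text
time_s: 44.22
eef_pos: [0.628, 0.0144, 0.0382]
eef_rot: [0.002, 0.717, -0.697, -0.002]
wrist_force: [-8.5, -0.3, 2.2]
opening: 0.293
```

>>> {"fn": "move_arm", "kwargs": {"increments": [{"tx":0,"ty":-0.001,"tz":0,"turn":0},{"tx":0,"ty":-0.002,"tz":0,"turn":0},{"tx":0,"ty":-0.003,"tz":0,"turn":0}]}}

```text
time_s: 44.47
eef_pos: [0.631, 0.0145, 0.0382]
eef_rot: [0.002, 0.717, -0.697, -0.002]
wrist_force: [-8.0, -0.4, 2.1]
opening: 0.299
```

Free sliding at about 8 N. I'll continue in small calls.

>>> {"fn": "move_arm", "kwargs": {"increments": [{"tx":0,"ty":-0.001,"tz":0,"turn":0},{"tx":0,"ty":-0.002,"tz":0,"turn":0},{"tx":0,"ty":-0.003,"tz":0,"turn":0}]}}

```text
time_s: 44.72
eef_pos: [0.634, 0.0146, 0.0382]
eef_rot: [0.002, 0.717, -0.697, -0.002]
wrist_force: [-7.8, -0.3, 1.6]
opening: 0.296
```

```bash
cat > flag.py <<'E'
from go import *
import sys
p,d=viewer.camera('side'); plan()
cv2.imwrite(f'pics/fl{sys.argv[1]}.png',cv2.resize(p[175:215,260:320,::-1],None,fx=10,fy=10,interpolation=cv2.INTER_CUBIC))
E
python3 flag.py 1
```

```text
t44.77 pos [0.6343 0.0146 0.0382] yaw -88.4 q1 -9 q6 79 op 0.299 F [-7.2  0.2  0.1]
```

View pics/fl1.png

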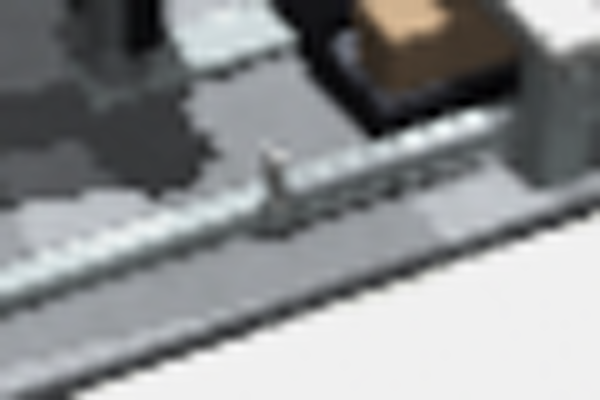

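Flag tip at crop (272,155), i.e. pixel about (287,190), unmoved so far; carry on.

>>> {"fn": "move_arm", "kwargs": {"increments": [{"tx":0,"ty":-0.001,"tz":0,"turn":0},{"tx":0,"ty":-0.002,"tz":0,"turn":0},{"tx":0,"ty":-0.003,"tz":0,"turn":0}]}}

```text
time_s: 45.02
eef_pos: [0.6369, 0.0147, 0.0382]
eef_rot: [0.002, 0.717, -0.697, -0.003]
wrist_force: [-9.1, -0.2, 2.1]
opening: 0.294
```

>>> {"fn": "move_arm", "kwargs": {"increments": [{"tx":0,"ty":-0.001,"tz":0,"turn":0},{"tx":0,"ty":-0.002,"tz":0,"turn":0},{"tx":0,"ty":-0.003,"tz":0,"turn":0}]}}

```text
time_s: 45.27
eef_pos: [0.6397, 0.0148, 0.0382]
eef_rot: [0.002, 0.717, -0.697, -0.003]
wrist_force: [-9.4, -0.2, 2.6]
opening: 0.295
```

>>> {"fn": "move_arm", "kwargs": {"increments": [{"tx":0,"ty":-0.001,"tz":0,"turn":0},{"tx":0,"ty":-0.002,"tz":0,"turn":0},{"tx":0,"ty":-0.003,"tz":0,"turn":0}]}}

```text
time_s: 45.52
eef_pos: [0.6402, 0.0148, 0.0381]
eef_rot: [0.004, 0.717, -0.697, -0.005]
wrist_force: [-24.1, -1.8, 14.7]
opening: 0.294
```

```bash
python3 flag.py 2
```

```text
t45.57 pos [0.6402 0.0148 0.0381] yaw -88.4 q1 -9 q6 79 op 0.301 F [-20.5  -1.5  11.3]
```

View pics/fl2.png

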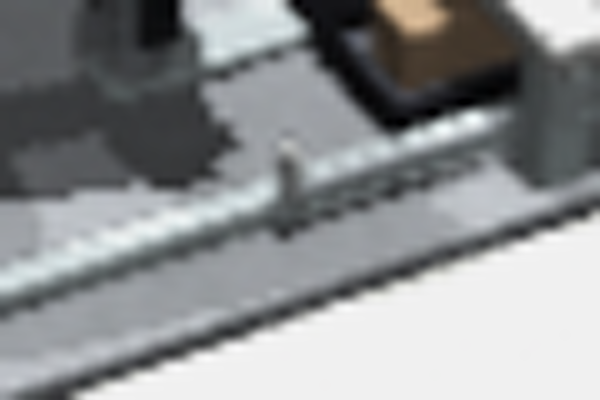

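>>> {"fn": "move_arm", "kwargs": {"increments": [{"tx":0,"ty":0.001,"tz":0,"turn":0},{"tx":0,"ty":0.001,"tz":0,"turn":0},{"tx":0,"ty":0.001,"tz":0,"turn":0}]}}

```text
time_s: 45.82
eef_pos: [0.6402, 0.0148, 0.0382]
eef_rot: [0.003, 0.717, -0.697, -0.004]
wrist_force: [-15.6, -0.2, 7.2]
opening: 0.3
```

>>> {"fn": "move_arm", "kwargs": {"increments": [{"tx":0,"ty":0,"tz":0,"turn":0},{"tx":0,"ty":0,"tz":0,"turn":0},{"tx":0,"ty":0,"tz":0,"turn":0},{"tx":0,"ty":0,"tz":0,"turn":0},{"tx":0,"ty":0,"tz":0,"turn":0},{"tx":0,"ty":0,"tz":0,"turn":0}], "gripper": 0.9}}

```text
time_s: 46.32
eef_pos: [0.645, 0.0146, 0.0395]
eef_rot: [-0.0, 0.717, -0.697, 0.0]
wrist_force: [-0.5, 0.2, 0.2]
opening: 0.899
```

```bash
python3 flag.py 3
```

```text
t46.37 pos [0.6448 0.0146 0.0394] yaw -88.4 q1 -9 q6 79 op 0.896 F [-0.1  0.7 -0.1]
```

View pics/fl3.png

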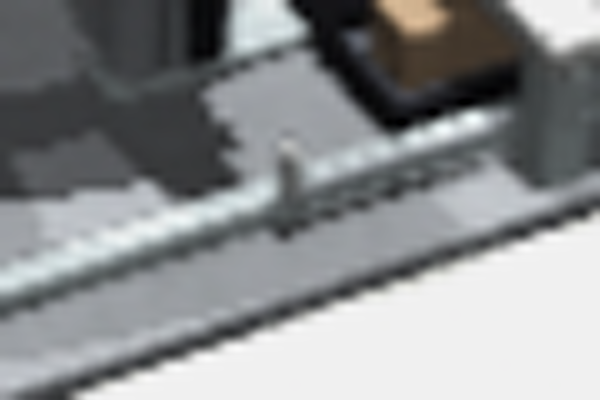

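>>> {"fn": "move_arm", "kwargs": {"increments": [{"tx":0,"ty":0,"tz":-0.01,"turn":0},{"tx":0,"ty":0,"tz":-0.025,"turn":0},{"tx":0,"ty":0,"tz":-0.045,"turn":0},{"tx":0,"ty":0,"tz":-0.065,"turn":0},{"tx":0,"ty":0,"tz":-0.09,"turn":0},{"tx":0,"ty":0,"tz":-0.12,"turn":0},{"tx":0,"ty":0,"tz":-0.12,"turn":0}]}}

```text
time_s: 46.95
eef_pos: [0.6486, 0.0141, 0.1674]
eef_rot: [-0.003, 0.717, -0.697, 0.005]
wrist_force: [0.5, 0.5, 1.6]
opening: 0.9
```

```bash
python3 flag.py 4; python3 - <<'E'
from go import *
for n in('top','side'):
    p,d=viewer.camera(n); P=cloud(n,d)
    m=(P[...,2]>.004)&(P[...,2]<.05)&(abs(P[...,0]-.606)<.04)&(abs(P[...,1]-.299)<.04)
    zz=P[m]; print(n,m.sum(),zz.mean(0).round(4),np.percentile(zz[:,2],[10,50,90,97]).round(4))
    mm=m&(P[...,2]>.018); print(P[mm].mean(0).round(4),mm.sum(),np.argwhere(mm).mean(0)[::-1])
    u,v=proj(n,[[.606,.299,.02]])[0].astype(int)
    cv2.imwrite(f'pics/sh_{n}.png',cv2.resize(p[v-20:v+20,u-25:u+25,::-1],None,fx=12,fy=12,interpolation=cv2.INTER_CUBIC)); print(u,v)
    o=P
E
```

```text
t47.00 pos [0.6475 0.0142 0.1647] yaw -88.4 q1 -9 q6 79 op 0.900 F [ 0.1  0.3 -0.9]
top 140 [0.6052 0.2975 0.0139] [0.0051 0.0128 0.0252 0.0276]
[0.6093 0.2986 0.0229] 45 [165.42222222 176.68888889]
165 177
side 111 [0.6036 0.2921 0.0134] [0.0047 0.0122 0.024  0.0253]
[0.6056 0.2957 0.0223] 34 [234.32352941 141.85294118]
234 141
```

View pics/sh_top.png

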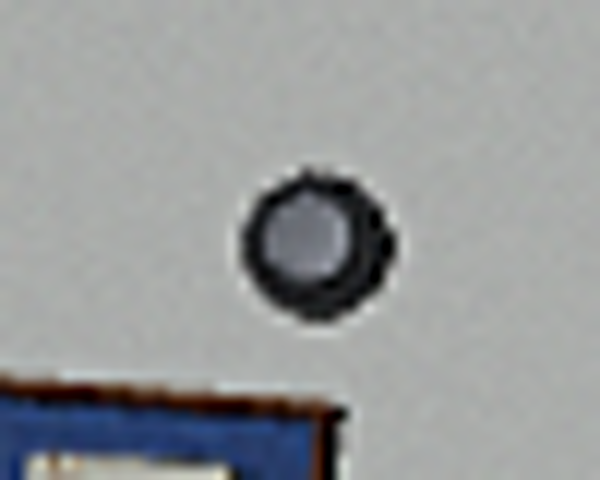

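View pics/sh_side.png

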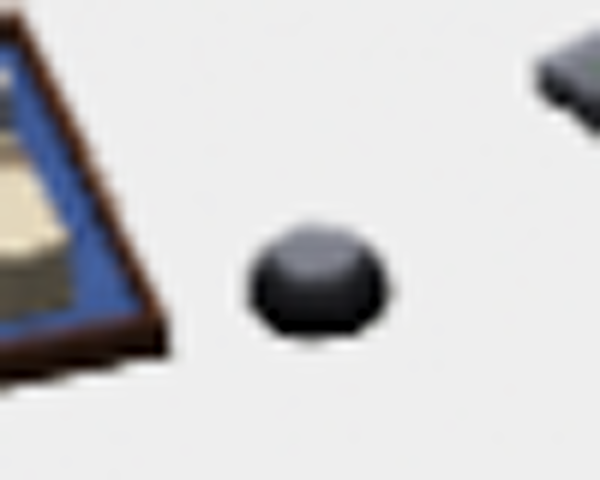

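View pics/fl4.png

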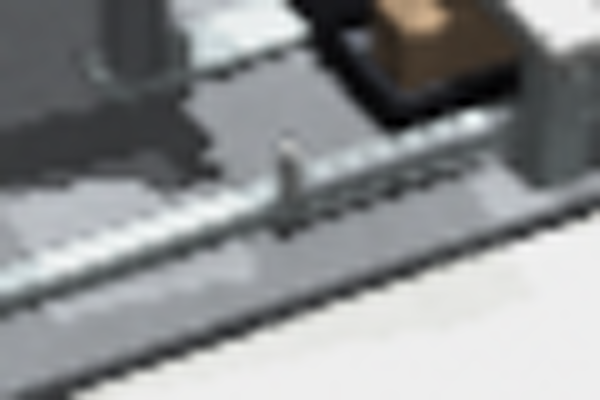

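```bash
python3 - <<'E'
from go import *
print(pix2plane('top',[(165.4,176.8)],.025),pix2plane('side',[(235.5,141.8)],.025))
plan((.607,.298,.16,-88.5),(.607,.298,.045,-88.5))
E
```

```text
[[0.60845327 0.29829257 0.025     ]] [[0.60852723 0.29028188 0.025     ]]
t47.10 pos [0.6448 0.0146 0.1602] yaw -88.4 q1 -9 q6 79 op 0.898 F [ 1.4 -0.8 -0.5]
{'tx': np.float64(-0.2843), 'ty': np.float64(0.0301), 'tz': np.float64(0.0001), 'turn': np.float64(0.1)} dist 0.286
{'tx': np.float64(-0.2844), 'ty': np.float64(0.0302), 'tz': np.float64(0.1151), 'turn': np.float64(0.1)} dist 0.308
```

>>> {"fn": "move_arm", "kwargs": {"increments": [{"tx":-0.282,"ty":0.0295,"tz":0,"turn":0},{"tx":-0.282,"ty":0.0295,"tz":0,"turn":0},{"tx":-0.282,"ty":0.0295,"tz":0,"turn":0},{"tx":-0.282,"ty":0.0295,"tz":0,"turn":0},{"tx":-0.282,"ty":0.0295,"tz":0,"turn":0},{"tx":-0.282,"ty":0.0295,"tz":0,"turn":0},{"tx":-0.282,"ty":0.0295,"tz":0,"turn":0},{"tx":-0.282,"ty":0.0295,"tz":0.03,"turn":0},{"tx":-0.282,"ty":0.0295,"tz":0.06,"turn":0},{"tx":-0.282,"ty":0.0295,"tz":0.09,"turn":0},{"tx":-0.282,"ty":0.0295,"tz":0.11,"turn":0},{"tx":-0.282,"ty":0.0295,"tz":0.115,"turn":0},{"tx":-0.282,"ty":0.0295,"tz":0.115,"turn":0}], "gripper": 0}}

```text
time_s: 48.18
eef_pos: [0.6049, 0.2949, 0.0408]
eef_rot: [0.003, 0.717, -0.697, -0.002]
wrist_force: [0.2, 0.6, 0.2]
opening: 0.003
```

```bash
python3 - <<'E'
from go import *
plan((.6075,.296,.025,-88.5))
p,d=viewer.camera('side');cv2.imwrite('pics/side30c.png',cv2.resize(p[110:170,200:270,::-1],None,fx=9,fy=9,interpolation=cv2.INTER_CUBIC))
E
```

```text
t48.18 pos [0.6049 0.2949 0.0408] yaw -88.4 q1 16 q6 104 op 0.003 F [0.2 0.6 0.2]
{'tx': np.float64(-0.0011), 'ty': np.float64(-0.0027), 'tz': np.float64(0.0158), 'turn': np.float64(0.1)} dist 0.016
```

View pics/side30c.png

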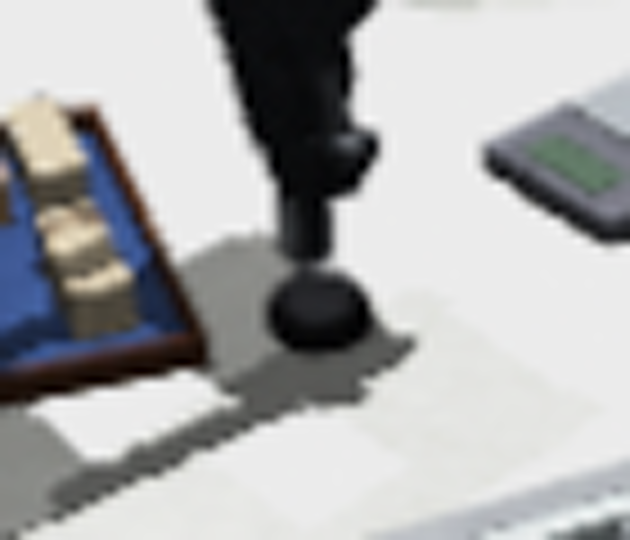

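>>> {"fn": "move_arm", "kwargs": {"increments": [{"tx":0,"ty":-0.002,"tz":0.004,"turn":0},{"tx":0,"ty":-0.002,"tz":0.008,"turn":0},{"tx":0,"ty":-0.002,"tz":0.012,"turn":0},{"tx":0,"ty":-0.002,"tz":0.014,"turn":0},{"tx":0,"ty":-0.002,"tz":0.016,"turn":0},{"tx":0,"ty":-0.002,"tz":0.016,"turn":0}]}}

```text
time_s: 48.73
eef_pos: [0.6092, 0.2956, 0.028]
eef_rot: [0.0, 0.717, -0.697, -0.0]
wrist_force: [0.1, 0.3, 0.2]
opening: -0.002
```

>>> {"fn": "move_arm", "kwargs": {"increments": [{"tx":0,"ty":0,"tz":0.0015,"turn":0},{"tx":0,"ty":0,"tz":0.003,"turn":0},{"tx":0,"ty":0,"tz":0.003,"turn":0}]}}

```text
time_s: 48.98
eef_pos: [0.6093, 0.2957, 0.025]
eef_rot: [0.0, 0.717, -0.697, -0.0]
wrist_force: [-0.6, -1.3, -0.6]
opening: -0.004
```

>>> {"fn": "move_arm", "kwargs": {"increments": [{"tx":0,"ty":0,"tz":0.0015,"turn":0},{"tx":0,"ty":0,"tz":0.003,"turn":0},{"tx":0,"ty":0,"tz":0.003,"turn":0}]}}

```text
time_s: 49.23
eef_pos: [0.6095, 0.2957, 0.0221]
eef_rot: [0.0, 0.717, -0.697, -0.0]
wrist_force: [-0.8, -0.1, 1.0]
opening: 0.005
```

Contact is starting at about z 0.023; press on in small steps.

>>> {"fn": "move_arm", "kwargs": {"increments": [{"tx":0,"ty":0,"tz":0.0015,"turn":0},{"tx":0,"ty":0,"tz":0.003,"turn":0},{"tx":0,"ty":0,"tz":0.003,"turn":0}]}}

```text
time_s: 49.48
eef_pos: [0.6096, 0.2958, 0.0193]
eef_rot: [-0.0, 0.717, -0.697, 0.0]
wrist_force: [-0.7, 0.2, 1.9]
opening: 0.001
```

>>> {"fn": "move_arm", "kwargs": {"increments": [{"tx":0,"ty":0,"tz":0.0015,"turn":0},{"tx":0,"ty":0,"tz":0.003,"turn":0},{"tx":0,"ty":0,"tz":0.003,"turn":0}]}}

```text
time_s: 49.73
eef_pos: [0.6097, 0.2958, 0.0163]
eef_rot: [-0.0, 0.717, -0.697, 0.0]
wrist_force: [-0.0, 0.7, 4.2]
opening: -0.004
```

>>> {"fn": "move_arm", "kwargs": {"increments": [{"tx":0,"ty":0,"tz":0.001,"turn":0},{"tx":0,"ty":0,"tz":0.002,"turn":0},{"tx":0,"ty":0,"tz":0.002,"turn":0}]}}

```text
time_s: 49.98
eef_pos: [0.6097, 0.2958, 0.0159]
eef_rot: [-0.0, 0.717, -0.697, 0.0]
wrist_force: [-4.3, -2.1, 12.6]
opening: 0.004
```

>>> {"fn": "move_arm", "kwargs": {"increments": [{"tx":0,"ty":0,"tz":0,"turn":0},{"tx":0,"ty":0,"tz":-0.01,"turn":0},{"tx":0,"ty":0,"tz":-0.03,"turn":0},{"tx":0,"ty":0,"tz":-0.06,"turn":0},{"tx":0,"ty":0,"tz":-0.1,"turn":0},{"tx":0,"ty":0,"tz":-0.14,"turn":0},{"tx":0,"ty":0,"tz":-0.16,"turn":0},{"tx":0,"ty":0.15,"tz":-0.16,"turn":0},{"tx":0,"ty":0.15,"tz":-0.16,"turn":0},{"tx":0,"ty":0.15,"tz":-0.16,"turn":0},{"tx":0,"ty":0.15,"tz":-0.16,"turn":0},{"tx":0,"ty":0.15,"tz":-0.16,"turn":0},{"tx":0,"ty":0.15,"tz":-0.16,"turn":0}]}}

```text
time_s: 51.07
eef_pos: [0.4585, 0.2919, 0.1746]
eef_rot: [-0.0, 0.717, -0.697, 0.0]
wrist_force: [0.7, -0.1, -0.9]
opening: 0.003
```

```bash
python3 flag.py 5; python3 - <<'E'
from go import *
p,d=viewer.camera('side');cv2.imwrite('pics/side31.png',p[:,:,::-1])
cv2.imwrite('pics/side31c.png',cv2.resize(p[90:250,150:350,::-1],None,fx=4,fy=3.7,interpolation=cv2.INTER_CUBIC))
E
```

```text
t51.12 pos [0.4599 0.2918 0.1748] yaw -88.4 q1 20 q6 108 op 0.005 F [-0.1 -0.7 -0. ]
```

View pics/side31c.png

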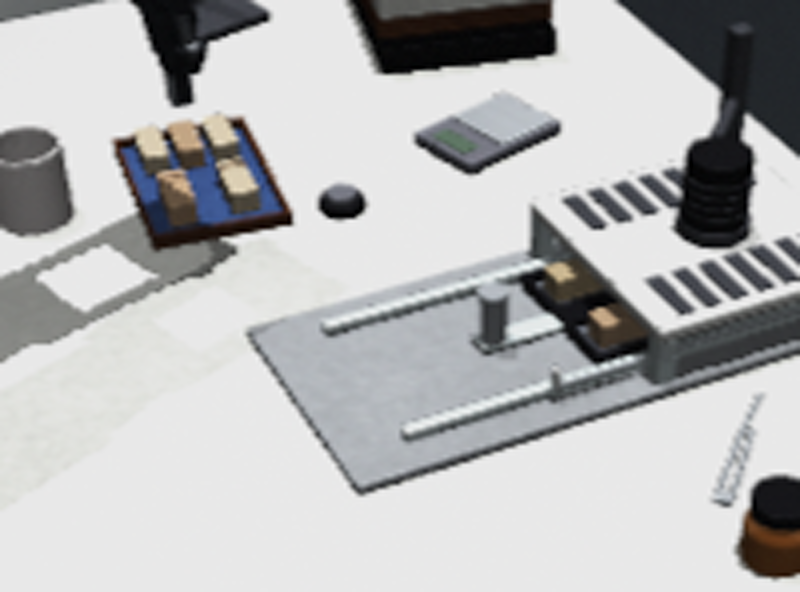

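View pics/fl5.png

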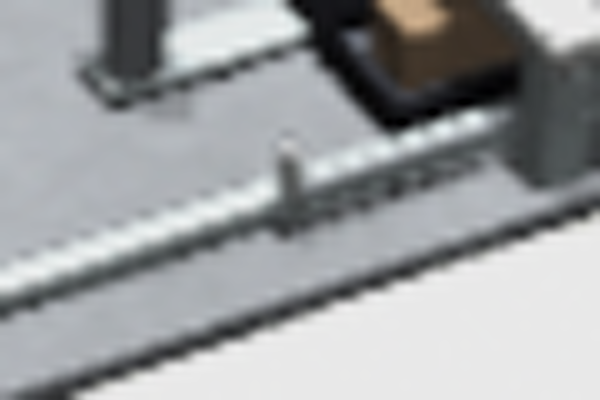

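```bash
python3 - <<'E'
from go import *
a=pix2plane('side',[(287.2,190.5),(288.8,189.8)],.03); print(a, np.diff(a,axis=0)*1000)
q=proj('side',[a[0],a[0]+[.006,.0002,0]]); print(q, np.diff(q,axis=0))
g0=cv2.imread('pics/fl1.png');g1=cv2.imread('pics/fl5.png')
t=g0[140:190,255:295]
r=cv2.matchTemplate(g1[100:230,230:330],t,cv2.TM_CCOEFF_NORMED); print(cv2.minMaxLoc(r), 'ref loc (25,40)')
E
```

```text
[[ 0.65703854 -0.06443277  0.03      ]
 [ 0.66367264 -0.06347003  0.03      ]] [[6.6340998  0.96274225 0.        ]]
[[287.2        190.5       ]
 [288.73578828 189.98162521]] [[ 1.53578828 -0.51837479]]
(-0.6057285666465759, 0.9528645873069763, (13, 47), (40, 35)) ref loc (25,40)
```

```bash
python3 -c "
from h import *
print(workorder.hand_in()); print(get_obs()['time_s'])"
```

```text
the job is handed in; nothing more can be done
None
the job is handed in; nothing more can be done
```

The job is handed in at about 51 s of the 210 s. My last checks all agreed that it is complete; the hand-in itself gives no verdict.

- **Photographed stones:** I drew the tray out about 178 mm and laid both photographed stones in the free part of the stock case. The top view before loading and the side view at the end show them inside the case and lying flat.
- **Waiting stones:** All four went into the tray, one to a well. While I fetched the last one, the far-left stone was knocked about 12 mm sideways but stayed flat in its well. Before sliding in, the depth picture put all four stone tops level at about 43 mm, as they should be.
- **Tray home:** Sliding drag was 8–9 N, and the stop showed as a rise to 24 N at the wrist, well under the 60 N limit. The home flag moved 1.5 px, which matches 6 mm of plunger travel, and stayed there after release and at the end.
- **Shutter:** I pressed the button until it bottomed, at about 6 mm travel and 12.6 N. After I lifted off, it looked fully up in the side view, but I did not measure it.
- **Rest of the scene:** The arm ended clear of everything with no wrist load. I never touched the ring box, jar, mug, loupe or the coloured look-alikes.

One slip early on: the tool refused a move call because I had left out row fields. Nothing moved.

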